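# Refit the filter cover and lock its quarter-turn stud

### The arm

A 6-joint arm with a two-finger parallel gripper is mounted at the origin on the work surface; the furniture and walls round the work are solid. World frame = base frame: x ahead of the robot, y to its left, z up, the work surface at z = 0. Lengths are in m, angles in rad, forces in N, time in s.
With the tool pointing down it reaches from about 0.35 to 0.95 m from the base axis. Payload 17.4 kg.
Tool frame: the origin (TCP) lies on the mounting face of the last link; the fingertips stand bot.tips_ahead ahead of it and the grasp point (between the pads) lies 167 mm ahead of it (bot.tips_ahead is the distance from the TCP to the fingertips, in m); x points along the fingers, z is the direction in which the jaws open and shut, and the axes are right-handed (so a half turn about x gives the same grasp; the last joint's range is limited). The gripper opens to 93 mm and grips with 3 to 60 N. Pads are 15 mm wide; open, the fingers measure 128 mm over their backs; the gripper's body (75 mm by 188 mm) begins 65 mm behind the grasp point.
Start: joints at [1.251, 0.116, 1.442, -0, 1.584, -0.038], TCP at [0.188, 0.648, 0.405] pointing down, gripper open.
Joint ranges: [-2.83, 2.83], [-0.83, 2.19], [0.07, 2.5], [-1.14, 4.28], [0.01, 3], [-2.97, 2.97]. Speed limits (rad/s): [1.89, 1.89, 2.22, 3.14, 3.14, 3.14].

### API

Orientations are given as a rotation vector (axis times angle).
In Python, from workcell import bot, grab_frame gives the robot as it stands. The module is installed in compiled form; this text tells all that it offers.
- The arm moves only by the tool drive_tool, never from a script. Its argument "moves" is one flat list of numbers, 6 for each row, row after row: the shift along the tool's x, y, z each as a share of 0.3 m, from -1 to 1, then the turn, a rotation vector about the tool's x, y, z each as a share of pi/2 rad, from -1 to 1. A call has 1 to 20 rows; each row is the pose to reach, as a shift and turn from the pose measured when the call began, along the tool's axes at that moment; what a row does not reach only later rows make up. A row lasts 1/12 s, in which the tool goes at most 41.7 mm and 7.16 degrees, less where a joint would pass 70% of its speed; a pose out of reach is approached as far as the arm can. A call with a number of a shift or a turn outside -1 to 1 is refused whole. A call with a gripper value outside its range is refused whole. "claw" is the opening, from 0 (shut) to 1 (fully open), set as the call begins (left out, the last holds). The fingers move at their own pace and stop on an object; "newtons" is the grip in N (left out, the last holds). Time passes only in rows, so rows that repeat a pose let the fingers close. It gives the time, the measured TCP pose, the force and the opening at its end, in the units of the state.
- bot.get_state(): the state, without advancing time (a new reading comes with each control period).
- grab_frame(name): name is "scene" or "top" or "wrist"; returns a dict with "image" (420x560x3 uint8, red, green, blue), "range_z" (420x560 float32, m along the optical axis (not along the pixel's ray), 0 where there is no reading), "fx", "fy", "cx", "cy" (pixels), "k1" (the pictures are not rectified: a ray, as slopes to the right and down, at radius r is drawn at 1 + k1 r^2 times it, then the intrinsics apply), "R" (3x3) and "t" (3): a world point X has camera coordinates R X + t; the wrist camera has in their place "hand_eye" (4x4, takes a point from camera to tool coordinates, whose origin is the TCP and whose axes are the tool frame's). Camera axes: x right, y down, z forward; pixel columns grow to the right and rows downward; lengths in m; the calibration is good to about 2 mm. A picture is of the moment at which its call begins: read the wrist's pose just before it.
- bot.hand_in(): hands the job in, once; it reports no verdict.
The state is a dict: "t": time; "qpos": joint angles; "qd": joint speeds; "effort": joint torques, N m; "ee_pos": TCP position; "ee_rot": TCP orientation; "wrist_force": force on the tool from outside, world axes, zero at the start; "ft_torque": the same for the moment, N m; "opening": opening from 0.0 (shut) to 1.0 (fully open).
Only numpy, scipy, OpenCV 4.12 (cv2) and the standard library are available. Lean on these libraries where they do the work, as an engineer would, in place of code of your own. Each camera call takes 0.05 s, during which the arm holds its last target.

### The job

Put the cover back on the dust filter box: slide its plain end fully home under the lip of the box, feel for the slot with the wing stud, then press the stud right down and turn it a quarter turn clockwise until it catches, so that the cover stays locked when you let go. Do not force anything; leave the other things on the bench where they are.

Things in the scene. Friction and masses are not known exactly. Their poses are not given: they have to be found in the camera images.
- filter_box: Grey sheet-steel filter box fixed on the bench, 210 x 124 mm, flat deck 56 mm above the bench, pleated filter in the deck opening, 40 mm hose spigot on its +x end. Origin: centre of its underside; x runs along it to the hooded end, z up. The cover at home lies flat on the deck against the stop, its origin at (-10, 0, 56) mm, its x along the box's x.
- stop (a point): Middle of the stop's foot: the upright face across the deck, box (75, 0, 56) mm, that ends the cover's slide. From it a lip reaches back to box x = 49 mm, 7 mm above the deck (top at z = 69 mm), with side cheeks 102.4 mm apart whose flared mouths begin at box x = 26 mm. Axes as the box.
- cover: Loose grey steel cover, 170 x 100 x 5 mm, 0.25 to 0.38 kg. Origin: centre of its flat underside; x points to the plain end (x = +85 mm) that goes under the lip; the wing stud is at x = -62 mm; z up. It balances at about x = 5 mm. Laid flat on the deck 30 to 40 mm short of home it clears the lip; it then slides along the deck to the stop.
- pull (a point): Point to hold the cover by, over its balance: cover (10, 0, 25) mm, on the dark bar of the bridge pull. The bar is 48 mm long in the cover's x (x = 2 to 50 mm), 10 mm wide in y, and spans z = 18 to 32 mm over the cover's underside. Axes as the cover.
- slot (a point): Point on top of the deck on the axis of the receptacle, box (-72, 0, 56) mm. Through a 34 mm round hole one sees, 3 mm down, its steel plate with a slot 28 x 7 mm. The plate is held by friction and clocked anyhow: the slot stands up to 0.6 rad either way from the box's x (these axes are the box's, not the slot's). The cover hides it, so feel for it with the stud.
- wing (a point): Centre of the steel wing head of the stud captive in the cover: 38 mm long in its own x, 9 mm thick in y, 18 mm high. Sprung up it stands 34 mm over the cover's underside. It can be pressed down 16 mm to a hard stop, against 3 N at first, 6 N at 5.5 mm, 11.5 N at 14 mm, 12.6 N at the stop, towards a 29 mm round cup 9 mm high: keep fingertips above the wing's underside.
- stud_turn (a joint): Turn of the stud in the cover, rad, clockwise from above positive, 0 = wing along the cover's x; slight friction. Its cross pin (22 x 4 mm, along the wing) meets the receptacle plate 5.5 mm down and goes through only within about 0.15 rad of the slot, cover home. From 14 mm down it turns, clockwise only; let up at 1.35 to 1.65 past the slot it rises into the notch, 12 mm down; dead stop at 1.67.

How it is judged:
By the outcome, as a careful person would: the job done as asked, in the order asked, and still so for the second after the job is handed in, with the robot touching nothing.
It also fails if it takes over 72 s, if anything falls off the work surface, if the arm or the gripper's body presses on something with over 40 N, if the wrist force passes 120 N, or if a joint passes its speed limit or range.

## Working session

There is one attempt and no reset: what is moved stays moved. The work goes in short steps, Python scripts to look and compute and a tool call to move; the robot and the scene stay as the last step left them, time stands still between calls to the robot, and variables do not carry over. Pictures are saved under pics/ and viewed, and the job is handed in when it is done.

Besides the shell and the picture viewer there is one more tool, called after ">>>" by a JSON object that holds its "fn" and its "kwargs". drive_tool: Moves the arm, as the interface text tells. Its arguments: {"type":"object","properties":{"moves":{"type":"array","items":{"type":"number"}},"claw":{"type":"number"},"newtons":{"type":"number"}},"required":["moves"]}

```bash
ls; mkdir -p pics
cat > h.py <<'E'
import numpy as np, cv2
from scipy.spatial.transform import Rotation as Ro
from workcell import bot, grab_frame
def st(): return bot.get_state()
def grab(n):
    s=bot.get_state(); f=grab_frame(n); f['s']=s
    if n=='wrist':
        Rt=Ro.from_rotvec(s['ee_rot']).as_matrix(); H=np.array(f['hand_eye'])
        f['Rcw']=Rt@H[:3,:3]; f['o']=Rt@H[:3,3]+np.array(s['ee_pos'])
    else:
        R=np.array(f['R']); f['Rcw']=R.T; f['o']=-R.T@np.array(f['t'])
    return f
def ray(f,u,v):
    x=(u-f['cx'])/f['fx']; y=(v-f['cy'])/f['fy']
    k=f['k1']; X,Y=x,y
    for _ in range(30):
        r2=X*X+Y*Y; X=x/(1+k*r2); Y=y/(1+k*r2)
    return np.array([X,Y,1.0])
def pz(f,u,v,z):
    d=f['Rcw']@ray(f,u,v); return f['o']+d*(z-f['o'][2])/d[2]
def pd(f,u,v):
    d=f['range_z'][int(round(v)),int(round(u))]; return f['o']+f['Rcw']@(ray(f,u,v)*d)
def proj(f,X):
    c=f['Rcw'].T@(np.array(X)-f['o']); x,y=c[0]/c[2],c[1]/c[2]; k=1+f['k1']*(x*x+y*y)
    return x*k*f['fx']+f['cx'],y*k*f['fy']+f['cy']
def save(f,name,crop=None,s=1):
    im=f['image'][:,:,::-1]
    if crop: a,b,c,d=crop; im=im[b:d,a:c]
    im=cv2.resize(im,None,fx=s,fy=s,interpolation=cv2.INTER_CUBIC); cv2.imwrite('pics/'+name,im)
E
python3 - <<'E'
from h import *
import pickle
print(st(), bot.tips_ahead)
for n in ['scene','top','wrist']:
    f=grab(n); save(f,n+'0.png'); pickle.dump(f,open(n+'0.pkl','wb'))
    print(n,f['o'],f['Rcw'].round(3).tolist(),f['fx'],f['k1'])
E
```

```text
pics
{'t': 0.0, 'qpos': array([ 1.25118445e+00,  1.16497412e-01,  1.44231191e+00, -1.02625811e-05,
        1.58398295e+00, -3.77544065e-02]), 'qd': array([-0.00083634,  0.00022048,  0.0012313 ,  0.00040666,  0.00073773,
        0.00192895]), 'effort': array([ 3.27772337e-03, -7.21280909e+01, -6.22586131e+01,  7.81293819e-02,
        2.38570094e-02, -8.50509491e-05]), 'ee_pos': array([0.18772685, 0.64837652, 0.40396838]), 'ee_rot': array([-0.99982057,  1.33045693,  0.99866889]), 'wrist_force': array([ 0.1677188 ,  0.18309454, -0.13479793]), 'ft_torque': array([ 0.01233893,  0.05115893, -0.00884983]), 'opening': 1.0002409435800614} 0.1861
scene [ 0.10545908 -0.52393726  0.68494164] [[0.78, -0.426, 0.459], [-0.626, -0.542, 0.561], [0.009, -0.725, -0.689]] 390.04427552479063 -0.029720691340836453
top [ 0.26932938 -0.03810525  1.23399708] [[0.099, -0.974, 0.205], [-0.995, -0.097, 0.018], [0.002, -0.206, -0.979]] 499.08419838313404 -0.0643794408063907
wrist [0.11957883 0.66637471 0.38356677] [[0.277, 0.928, 0.248], [0.961, -0.268, -0.073], [-0.002, 0.258, -0.966]] 315.8453747922391 -0.040784369815019574
```

View pics/scene0.png

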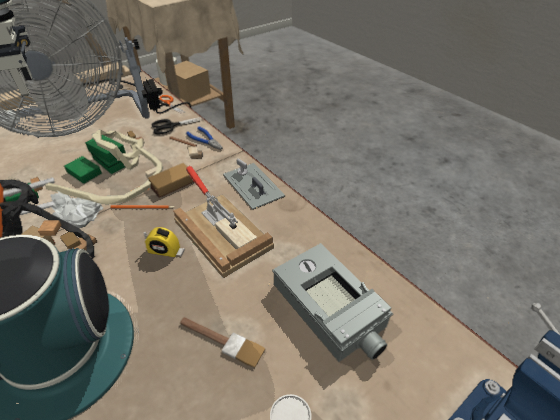

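View pics/top0.png

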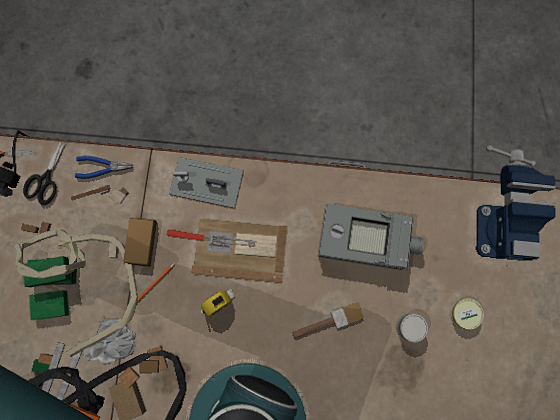

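View pics/wrist0.png

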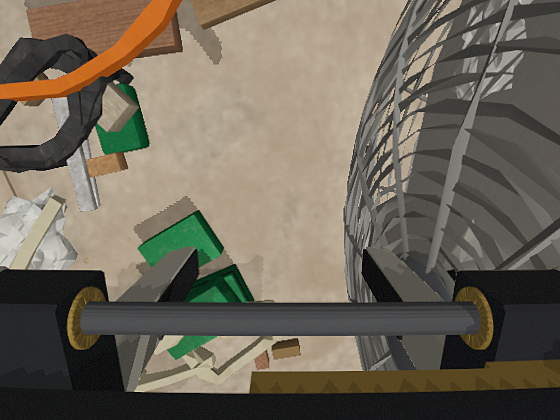

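Run:
```python
import pickle
from h import *
t=pickle.load(open('top0.pkl','rb')); s=pickle.load(open('scene0.pkl','rb'))
save(t,'tc.png',(155,140,255,215),8)
save(t,'tb.png',(310,190,440,280),6)
save(s,'sb.png',(265,235,395,365),4.6)
save(s,'sc.png',(215,150,295,215),8)
for p in [(173,158),(243,168),(236,208),(168,197),(180,175),(215,182)]: print('c',p,pd(t,*p).round(4))
for p in [(330,210),(322,260),(408,215),(336,231),(370,240),(400,240)]: print('b',p,pd(t,*p).round(4))
```

```text
c (173, 158) [ 0.6212  0.2628 -0.0037]
c (243, 168) [0.611  0.0786 0.001 ]
c (236, 208) [0.5053 0.0844 0.0009]
c (168, 197) [0.5165 0.2597 0.0006]
c (180, 175) [0.5668 0.2284 0.0405]
c (215, 182) [0.5588 0.1404 0.0354]
b (330, 210) [ 0.5129 -0.147   0.0537]
b (322, 260) [ 3.964e-01 -1.420e-01  3.000e-04]
b (408, 215) [ 0.5303 -0.3492  0.0017]
b (336, 231) [ 0.4711 -0.1704  0.0056]
b (370, 240) [ 0.4525 -0.2513  0.0342]
b (400, 240) [ 0.4546 -0.3166  0.0663]
```

View pics/tc.png

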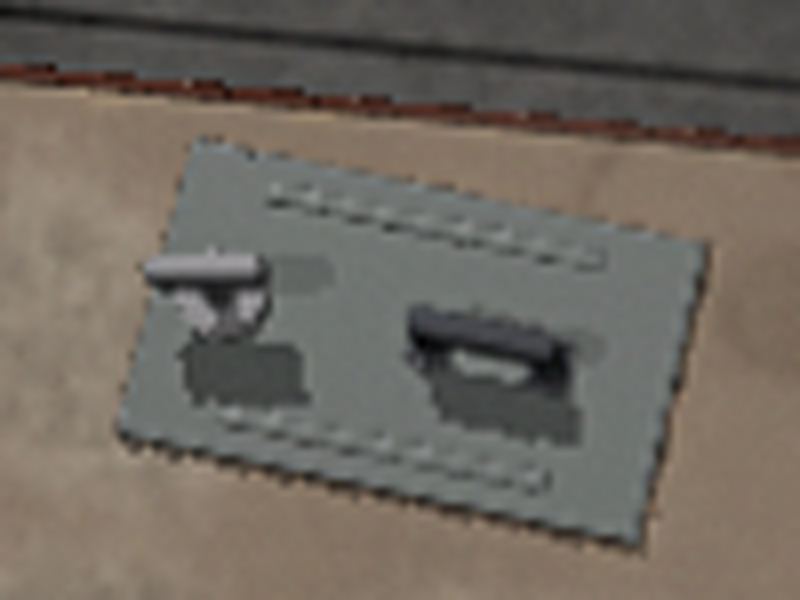

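View pics/tb.png

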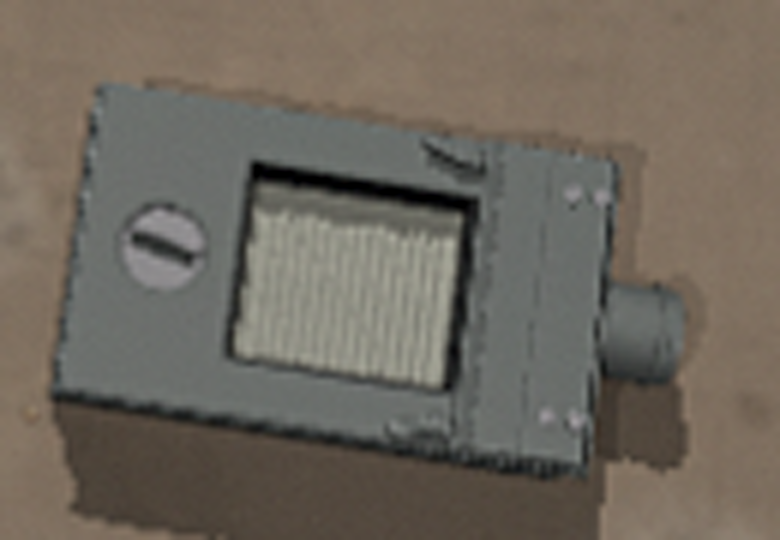

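View pics/sb.png

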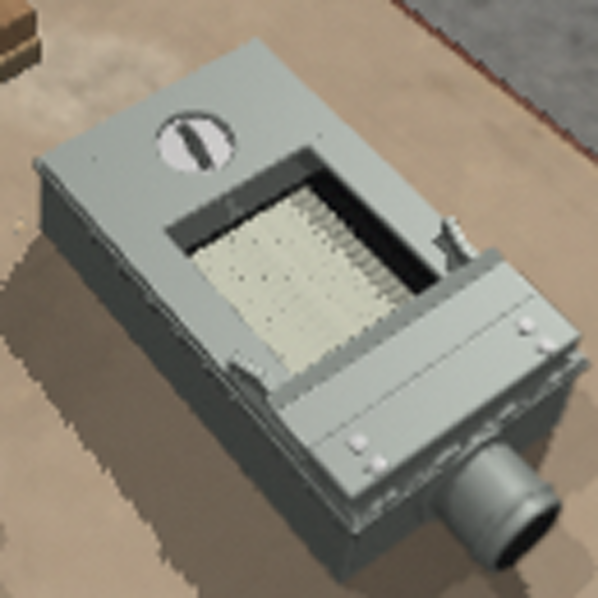

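View pics/sc.png

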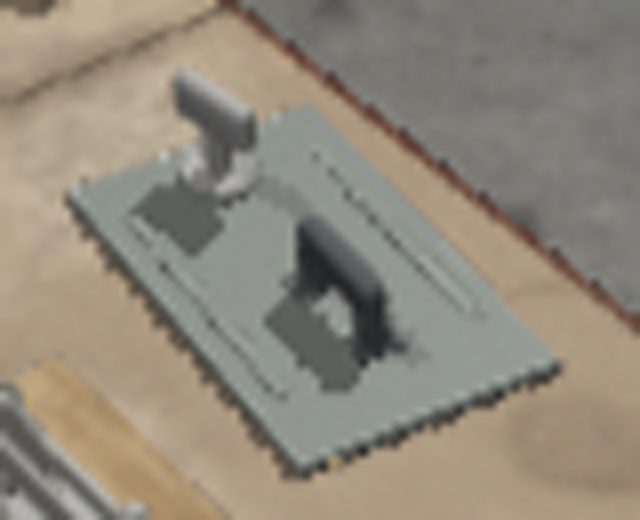

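Run:
```python
import pickle
from h import *
t=pickle.load(open('top0.pkl','rb')); s=pickle.load(open('scene0.pkl','rb'))
def q(f,pts,off,sc,z): return np.array([pz(f,(a+.5)/sc-.5+off[0],(b+.5)/sc-.5+off[1],z) for a,b in pts])
def ang(v): return np.arctan2(v[1],v[0])
def fit(model,pts):  # rigid 2D
    m=np.array(model)[:,:2]; p=pts[:,:2]; mc,pc=m.mean(0),p.mean(0)
    a=(m-mc);b=(p-pc); th=np.arctan2((a[:,0]*b[:,1]-a[:,1]*b[:,0]).sum(),(a*b).sum())
    R=np.array([[np.cos(th),-np.sin(th)],[np.sin(th),np.cos(th)]]); tt=pc-R@mc
    return tt.round(4),round(th,4),((m@R.T+tt-p)*1000).round(1).tolist()
cm=[(-.085,.05),(.085,.05),(.085,-.05),(-.085,-.05)]
for f,pts,off,sc in [(t,[(198,140),(708,240),(642,548),(120,432)],(155,140),8),(s,[(308,102),(562,368),(300,470),(68,195)],(215,150),8)]:
    c=q(f,pts,off,sc,.005)
    print('cover',fit(cm,c))
# wing, pull ends z
w=q(t,[(145,268),(268,268)],(155,140),8,.040); print('wing top',w,ang(w[1]-w[0]))
w=q(s,[(177,80),(250,132)],(215,150),8,.043); print('wing scene',w,ang(w[1]-w[0]))
w=q(t,[(412,318),(568,345)],(155,140),8,.032); print('pull top',w,w.mean(0),ang(w[1]-w[0]))
w=q(s,[(303,225),(378,288)],(215,150),8,.032); print('pull scene',w,w.mean(0),ang(w[1]-w[0]))
# box
bl=[(-.105,.062),(-.105,-.062)]
c=q(t,[(98,88),(55,392)],(310,190),6,.056); print('deck -x end',c,np.linalg.norm(c[1]-c[0]),ang(c[0]-c[1])-np.pi/2)
c2=q(s,[(258,40),(38,162)],(265,235),4.6,.056); print('scene',c2,np.linalg.norm(c2[1]-c2[0]),ang(c2[0]-c2[1])-np.pi/2)
for z in(.056,.069):
  e=q(t,[(617,158),(582,470)],(310,190),6,z); print('hood end',z,e,np.linalg.norm(e[1]-e[0]),np.linalg.norm(e[0]-c[0]))
h=q(t,[(163,247)],(310,190),6,.056); print('hole',h)
h=q(s,[(196,143)],(265,235),4.6,.056); print('hole',h)
h=q(t,[(133,238),(194,258)],(310,190),6,.053); print('slot',h,ang(h[1]-h[0]),np.linalg.norm(h[1]-h[0]))
h=q(s,[(180,124),(208,166)],(265,235),4.6,.053); print('slot',h,ang(h[1]-h[0]),np.linalg.norm(h[1]-h[0]))
```

```text
cover (array([0.5644, 0.1663]), np.float64(-1.6802), [[0.6, 0.6], [-1.0, -1.2], [1.3, 0.4], [-0.9, 0.3]])
cover (array([0.5629, 0.1655]), np.float64(-1.6815), [[0.4, -1.7], [1.4, 1.0], [-1.2, -1.2], [-0.7, 1.9]])
wing top [[0.57006921 0.24735959 0.04      ]
 [0.57382219 0.20921627 0.04      ]] -1.4727204476219242
wing scene [[0.5644718  0.24162249 0.043     ]
 [0.56729138 0.20139639 0.043     ]] -1.5008174980533682
pull top [[0.56430697 0.16394553 0.032     ]
 [0.56050718 0.11453976 0.032     ]] [0.56240707 0.13924265 0.032     ] -1.6475550055747588
pull scene [[0.55968113 0.16058417 0.032     ]
 [0.55979877 0.11868499 0.032     ]] [0.55973995 0.13963458 0.032     ] -1.5679885116721564
deck -x end [[ 0.52550184 -0.13584177  0.056     ]
 [ 0.40184957 -0.12864082  0.056     ]] 0.12386176151998424 -1.628966160101505
scene [[ 0.52707952 -0.13989732  0.056     ]
 [ 0.40204143 -0.13270452  0.056     ]] 0.12524480197241272 -1.6282578708909954
hood end 0.056 [[ 0.51760955 -0.34627591  0.056     ]
 [ 0.39131667 -0.33809593  0.056     ]] 0.12655751380314387 0.21058208355171684
hood end 0.069 [[ 0.51486961 -0.34287504  0.069     ]
 [ 0.38997045 -0.33478533  0.069     ]] 0.1251608654564794 0.20771330329649548
hole [[ 0.46363386 -0.16671553  0.056     ]]
hole [[ 0.46363414 -0.16789702  0.056     ]]
slot [[ 0.46656903 -0.15483129  0.053     ]
 [ 0.46092542 -0.17970304  0.053     ]] -1.7939265109194937 0.025504007095424122
slot [[ 0.46687101 -0.15354338  0.053     ]
 [ 0.46097562 -0.17917799  0.053     ]] -1.796843793711609 0.026303779883520298
```

```bash
cat >> h.py <<'E'
def Rtool(jaw):  # tool down, jaw (tool z) at world yaw angle
    x=np.array([0,0,-1.]); z=np.array([np.cos(jaw),np.sin(jaw),0]); y=np.cross(z,x); return np.column_stack([x,y,z])
def yawjaw(R): return np.arctan2(R[1,2],R[0,2])
def delta(P,jaw,s=None):
    """shares to reach TCP pos P with tool down and jaw yaw"""
    s=s or st(); R0=Ro.from_rotvec(s['ee_rot']).as_matrix()
    d=R0.T@(np.array(P)-s['ee_pos']); w=Ro.from_matrix(R0.T@Rtool(jaw)).as_rotvec()
    return (d/0.3).round(4).tolist(), (w/(np.pi/2)).round(4).tolist()
def show(s=None):
    s=s or st(); R=Ro.from_rotvec(s['ee_rot']).as_matrix()
    print('t',round(s['t'],2),'pos',s['ee_pos'].round(4),'x',R[:,0].round(4),'jawyaw',round(yawjaw(R),4),'q',s['qpos'].round(3),'F',s['wrist_force'].round(2),'T',s['ft_torque'].round(2),'op',round(s['opening'],3))
E
python3 - <<'E'
from h import *
show(); s=st(); R=Ro.from_rotvec(s['ee_rot']).as_matrix(); print(R.round(3))
import pickle; f=pickle.load(open('wrist0.pkl','rb')); print(np.array(f['hand_eye']).round(3))
print(proj(f,[0.188,0.648,.237]))
for j in (-1.62+np.pi/2,-1.62-np.pi/2): print(j,delta([.45,-.1,.42],j))
E
```

```text
t 0.15 pos [0.1877 0.6484 0.4042] x [-3.e-04 -9.e-04 -1.e+00] jawyaw 1.289 q [ 1.251  0.116  1.442  0.     1.584 -0.038] F [-0.3  -0.04  0.69] T [0.05 0.03 0.06] op 1.003
[[-0.    -0.961  0.278]
 [-0.001  0.278  0.961]
 [-1.     0.    -0.001]]
[[ 0.    -0.258  0.966  0.021]
 [ 0.001 -0.966 -0.258  0.07 ]
 [ 1.     0.001 -0.    -0.002]
 [ 0.     0.     0.     1.   ]]
(np.float64(282.8672521076493), np.float64(275.7492406626022))
-0.04920367320510355 ([-0.0509, -1.5335, -2.1531], [0.8519, -0.0005, 0.0004])
-3.1907963267948967 ([-0.0509, -1.5335, -2.1531], [-1.1481, -0.0004, -0.0005])
```

>>> {"fn": "drive_tool", "kwargs": {"moves": [0,-0.4,-0.45,0,0,0,0,-0.4,-0.45,0,0,0,0,-0.4,-0.45,0,0,0,0,-0.9,-1,0.85,0,0,0,-0.9,-1,0.85,0,0,0,-0.9,-1,0.85,0,0,0,-0.9,-1,0.85,0,0,0,-0.9,-1,0.85,0,0,0,-0.9,-1,0.85,0,0,0,-0.9,-1,0.85,0,0,0,-0.9,-1,0.85,0,0,0,-0.9,-1,0.85,0,0,0,-0.9,-1,0.85,0,0,0,-0.9,-1,0.85,0,0], "claw": 1}}

```text
t: 1.32
ee_pos: [0.3637, 0.2848, 0.4043]
ee_rot: [0.042, 1.571, -0.043]
wrist_force: [0.3, 0.3, -1.0]
opening: 0.999
```

Run:
```python
from h import *
show(); print(delta([.46,-.29,.42],-.05),delta([.563,.09,.42],-.11))
```

```text
t 1.32 pos [0.3637 0.2848 0.4043] x [-4.e-04 -9.e-04 -1.e+00] jawyaw -0.0538 q [ 6.090e-01 -3.610e-01  1.877e+00 -1.000e-03  1.627e+00  6.630e-01] F [ 0.33  0.26 -1.04] T [-0.03  0.07  0.01] op 0.999
([-0.0507, -1.896, 0.4234], [-0.0024, -0.0002, 0.0006]) ([-0.0519, -0.6127, 0.6982], [0.0358, -0.0002, 0.0006])
```

>>> {"fn": "drive_tool", "kwargs": {"moves": [0,-0.95,0.21,0,0,0,0,-0.95,0.21,0,0,0,0,-0.95,0.21,0,0,0,0,-0.95,0.21,0,0,0,0,-0.95,0.21,0,0,0,0,-0.95,0.21,0,0,0,0,-0.95,0.21,0,0,0,0,-0.95,0.21,0,0,0]}}

```text
t: 1.98
ee_pos: [0.4115, -0.0088, 0.4044]
ee_rot: [0.046, 1.571, -0.049]
wrist_force: [-0.4, 1.6, 0.4]
opening: 1.002
```

>>> {"fn": "drive_tool", "kwargs": {"moves": [0,-0.95,0.21,0,0,0,0,-0.95,0.21,0,0,0,0,-0.95,0.21,0,0,0,0,-0.95,0.21,0,0,0,0,-0.95,0.21,0,0,0,0,-0.95,0.21,0,0,0,0,-0.95,0.21,0,0,0,0,-0.95,0.21,0,0,0,0,-0.95,0.21,0,0,0]}}

```text
t: 2.73
ee_pos: [0.4572, -0.2992, 0.4041]
ee_rot: [0.049, 1.572, -0.051]
wrist_force: [0.1, 0.7, -0.8]
opening: 1.002
```

Run:
```python
from h import *
import pickle
f=grab('wrist'); save(f,'w1.png'); pickle.dump(f,open('w1.pkl','wb')); save(f,'w1c.png',(150,0,430,300),2); show()
```

```text
t 2.78 pos [ 0.4571 -0.2977  0.4044] x [-0.0015 -0.0014 -1.    ] jawyaw -0.0622 q [-0.624 -0.168  1.72  -0.002  1.589 -0.561] F [-0.32 -0.25  0.11] T [-0.06  0.09 -0.01] op 0.997
```

View pics/w1.png

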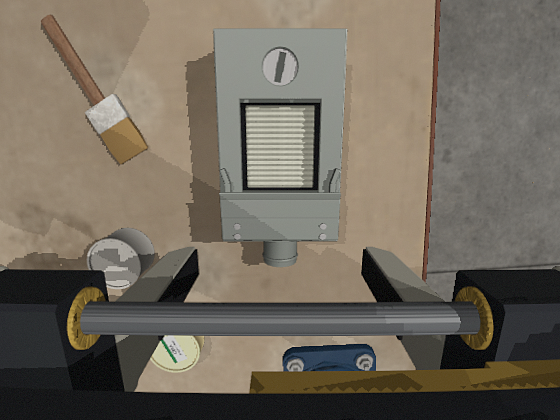

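Run:
```python
from h import *
import pickle
f=pickle.load(open('w1.pkl','rb')); save(f,'w1a.png',(205,20,355,130),5); save(f,'w1b.png',(205,150,355,260),5)
```

```text
(no output)
```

View pics/w1a.png

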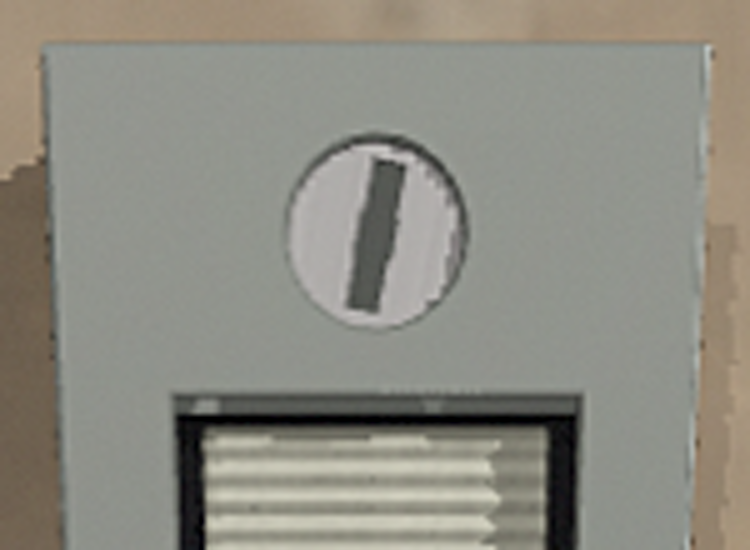

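View pics/w1b.png

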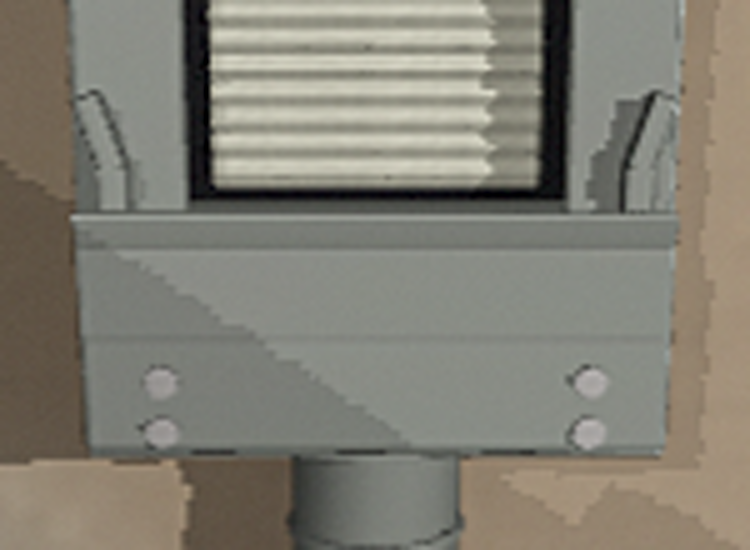

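Run:
```python
from h import *
import pickle
f=pickle.load(open('w1.pkl','rb'))
def P(a,b,oy,z): return pz(f,(a+.5)/5-.5+205,(b+.5)/5-.5+oy,z)
def ang(v): return np.arctan2(v[1],v[0])
L,R=P(43,45,20,.056),P(712,45,20,.056); print('far end',L,R,np.linalg.norm(L-R),ang(R-L))
l,r=P(70,216,150,.069),P(678,216,150,.069); print('lip',l,r,np.linalg.norm(l-r),ang(r-l))
hc=P(377,231,20,.056); print('hole',hc)
a,b=P(390,158,20,.053),P(362,312,20,.053); print('slot',a,b,np.linalg.norm(a-b),ang(b-a),(a+b)/2)
m=(L+R)/2; n=(l+r)/2; print(m,n,np.linalg.norm((m-n)[:2]),'should .154',ang(n-m))
a,b=P(62,545,20,.056),P(690,545,20,.056);print('side',ang(a-L),ang(b-R))
i,j=P(130,205,150,.069),P(622,205,150,.069);print('cheeks',i,j,np.linalg.norm(i-j))
for p in [(225,60),(330,60),(280,215)]: print(pd(f,*p))
```

```text
far end [ 0.404907   -0.13237057  0.056     ] [ 0.5303976  -0.14030011  0.056     ] 0.1257408764311906 -0.06310442884331932
lip [ 0.39580672 -0.28672654  0.069     ] [ 0.51878949 -0.29441196  0.069     ] 0.12322268011043541 -0.06241066640284887
hole [ 0.46551072 -0.16929468  0.056     ]
slot [ 0.46885416 -0.15580241  0.053     ] [ 0.46168345 -0.18334709  0.053     ] 0.028462756710095283 -1.8254733843859914 [ 0.4652688  -0.16957475  0.053     ]
[ 0.4676523  -0.13633534  0.056     ] [ 0.45729811 -0.29056925  0.069     ] 0.15458107341176883 should .154 -1.6378287750379708
side -1.6387058212413164 -1.6344749136019625
cheeks [ 0.40820701 -0.28524839  0.069     ] [ 0.50749555 -0.29145346  0.069     ] 0.09948225199768104
[ 0.41319356 -0.16052484  0.05554876]
[ 0.51363545 -0.16696048  0.05589123]
[ 0.45642078 -0.31458136  0.0662701 ]
```

>>> {"fn": "drive_tool", "kwargs": {"moves": [0,0.67,0.13,0.03,0,0,0,0.67,0.13,0.03,0,0,0,0.67,0.13,0.03,0,0,0,0.67,0.13,0.03,0,0,0,0.67,0.13,0.03,0,0]}}

```text
t: 3.2
ee_pos: [0.5078, -0.0958, 0.4046]
ee_rot: [0.084, 1.569, -0.086]
wrist_force: [0.9, 0.1, 0.2]
opening: 1.001
```

>>> {"fn": "drive_tool", "kwargs": {"moves": [0,0.67,0.13,0,0,0,0.05,0.67,0.13,0,0,0,0.1,0.67,0.13,0,0,0,0.1,0.67,0.13,0,0,0,0.1,0.67,0.13,0,0,0,0.1,0.67,0.13,0,0,0,0.1,0.67,0.13,0,0,0]}}

```text
t: 3.78
ee_pos: [0.5673, 0.103, 0.3737]
ee_rot: [0.08, 1.571, -0.082]
wrist_force: [-0.3, -0.1, 0.1]
opening: 1.0
```

Run:
```python
from h import *
import pickle
f=grab('wrist'); save(f,'w2.png'); pickle.dump(f,open('w2.pkl','wb')); show()
```

```text
t 3.83 pos [0.5673 0.1014 0.3743] x [-7.0e-04 -1.4e-03 -1.0e+00] jawyaw -0.1048 q [ 1.330e-01 -8.900e-02  1.698e+00 -1.000e-03  1.534e+00  2.380e-01] F [-0.03 -0.26  0.47] T [-0.08  0.1   0.06] op 0.997
```

View pics/w2.png

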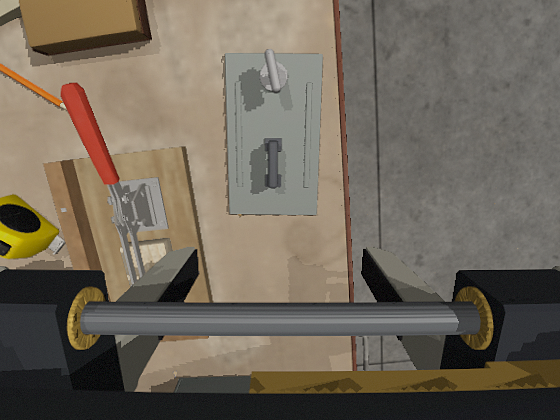

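Run:
```python
from h import *
import pickle
f=pickle.load(open('w2.pkl','rb')); save(f,'w2a.png',(215,40,335,220),4)
save(f,'w2w.png',(245,40,305,100),10)
```

```text
(no output)
```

View pics/w2a.png

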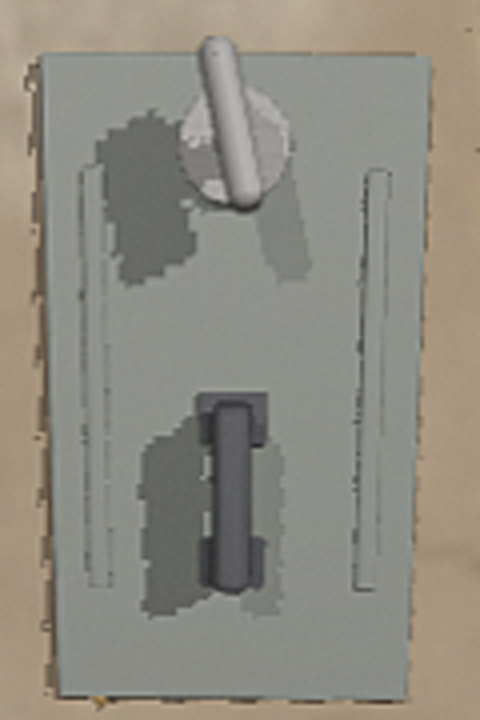

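View pics/w2w.png

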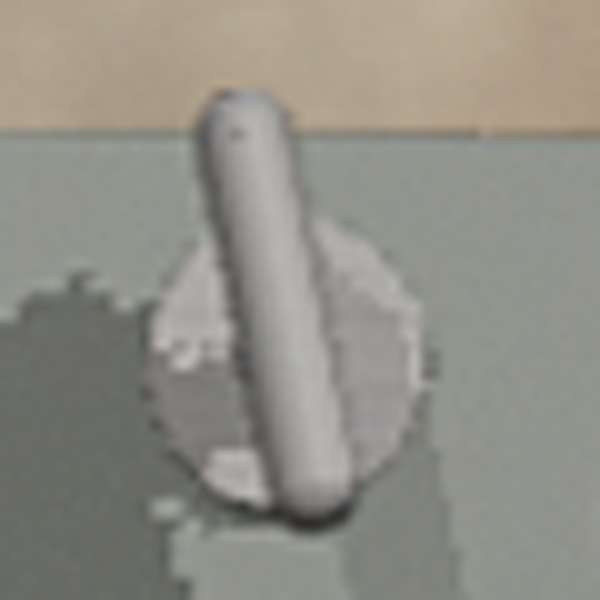

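Run:
```python
from h import *
import pickle
f=pickle.load(open('w2.pkl','rb'))
def P(a,b,z,sc=4,o=(215,40)): return pz(f,(a+.5)/sc-.5+o[0],(b+.5)/sc-.5+o[1],z)
def ang(v): return np.arctan2(v[1],v[0])
A,B,C,D=[P(a,b,.005) for a,b in [(40,55),(430,55),(408,698),(60,697)]]
print(np.linalg.norm(A-B),np.linalg.norm(B-C),np.linalg.norm(C-D),np.linalg.norm(D-A)); c=(A+B+C+D)/4; print('centre',c,ang(C-B),ang(D-A),ang(B-A)-np.pi/2,ang(C-D)-np.pi/2)
p,q=P(233,403,.032),P(230,588,.032); print('pull',p,q,(p+q)/2,ang(q-p),np.linalg.norm(p-q))
p,q=P(247,92,.043,10,(245,40)),P(316,520,.043,10,(245,40)); print('wing',p,q,(p+q)/2,ang(q-p),np.linalg.norm(p-q))
x=np.array([np.cos(-1.678),np.sin(-1.678)]); print('pull pred',c[:2]+.026*x,'pullpt',c[:2]+.01*x, 'wing pred',c[:2]-.062*x)
print(f['s']['ee_pos'],[pd(f,*k) for k in [(273,160),(273,75),(250,200)]])
```

```text
0.0988397621412648 0.16850240927458254 0.09926267152208068 0.16834577953755603
centre [0.5668071  0.16517788 0.005     ] -1.6785574545915016 -1.6810727744638407 -1.6743758431556859 -1.675976965160093
pull [0.56689093 0.16360623 0.032     ] [0.56112458 0.11753479 0.032     ] [0.56400776 0.14057051 0.032     ] -1.6953098665647774 0.04643089865596665
wing [0.57259801 0.24459955 0.043     ] [0.57493492 0.20756112 0.043     ] [0.57376646 0.22608033 0.043     ] -1.5077857059327784 0.037112076856234355
pull pred [0.56402514 0.13932714] pullpt [0.56573711 0.15523529] wing pred [0.573441   0.22682195]
[0.56734677 0.10298916 0.37372204] [array([0.56490766, 0.1443168 , 0.03101425]), array([0.57357725, 0.22210007, 0.04331192]), array([0.53347059, 0.10031584, 0.0048367 ])]
```

Run:
```python
from h import *
show(); print(delta([.5657,.1552,.25],-.107),delta([.5657,.1552,.195],-.107))
```

```text
t 3.83 pos [0.5673 0.1014 0.3743] x [-7.0e-04 -1.4e-03 -1.0e+00] jawyaw -0.1048 q [ 1.330e-01 -8.900e-02  1.698e+00 -1.000e-03  1.534e+00  2.380e-01] F [-0.03 -0.26  0.47] T [-0.08  0.1   0.06] op 0.997
([0.4142, 0.1782, -0.0239], [0.0014, -0.0004, 0.0009]) ([0.5975, 0.1785, -0.0238], [0.0014, -0.0004, 0.0009])
```

>>> {"fn": "drive_tool", "kwargs": {"moves": [0.14,0.178,-0.024,0,0,0,0.28,0.178,-0.024,0,0,0,0.41,0.178,-0.024,0,0,0,0.41,0.178,-0.024,0,0,0,0.41,0.178,-0.024,0,0,0], "claw": 0.5}}

```text
t: 4.25
ee_pos: [0.5641, 0.1546, 0.2473]
ee_rot: [0.08, 1.575, -0.085]
wrist_force: [-0.5, -0.4, 0.8]
opening: 0.694
```

Run:
```python
from h import *
import pickle
f=grab('wrist'); save(f,'w3.png');show(); print(delta([.5657,.1552,.195],-.107))
```

```text
t 4.3 pos [0.565  0.1544 0.2504] x [-0.0031 -0.0021 -1.    ] jawyaw -0.1052 q [ 2.240e-01  9.000e-03  1.809e+00 -1.000e-03  1.327e+00  3.290e-01] F [-0.11 -0.73  0.02] T [-0.08  0.06 -0.03] op 0.647
([0.1848, 0.0032, 0.0027], [0.0012, -0.0018, 0.0015])
```

View pics/w3.png

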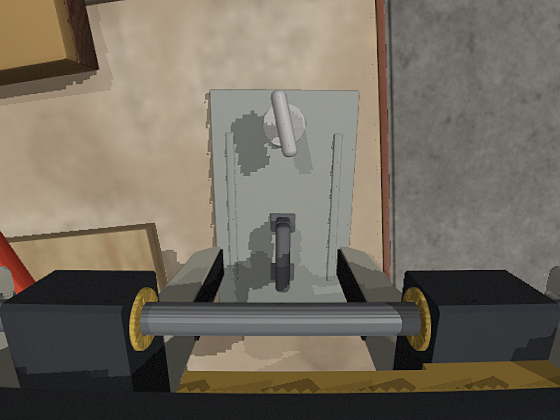

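Bar (283,250) is centred between the fingers (about 222 and 340). Descend and close gently.

>>> {"fn": "drive_tool", "kwargs": {"moves": [0.06,0.003,0.003,0,-0.002,0.0015,0.12,0.003,0.003,0,-0.002,0.0015,0.16,0.003,0.003,0,-0.002,0.0015,0.18,0.003,0.003,0,-0.002,0.0015,0.183,0.003,0.003,0,-0.002,0.0015,0.183,0.003,0.003,0,-0.002,0.0015,0.183,0.003,0.003,0,-0.002,0.0015], "claw": 0.5}}

```text
t: 4.88
ee_pos: [0.5661, 0.1551, 0.1969]
ee_rot: [0.083, 1.567, -0.082]
wrist_force: [-0.8, -0.1, 0.1]
opening: 0.499
```

>>> {"fn": "drive_tool", "kwargs": {"moves": [0,0,0,0,0,0,0,0,0,0,0,0,0,0,0,0,0,0,0,0,0,0,0,0,0,0,0,0,0,0,0,0,0,0,0,0,0,0,0,0,0,0,0,0,0,0,0,0], "claw": 0, "newtons": 30}}

```text
t: 5.55
ee_pos: [0.5661, 0.1551, 0.1969]
ee_rot: [0.083, 1.568, -0.082]
wrist_force: [-1.8, -0.1, 2.7]
opening: 0.101
```

Run:
```python
from h import *
f=grab('wrist'); save(f,'w4.png');show()
```

```text
t 5.6 pos [0.5661 0.1551 0.1969] x [ 1.4e-03  3.0e-04 -1.0e+00] jawyaw -0.1054 q [ 0.224  0.062  1.848 -0.     1.23   0.329] F [-1.63 -0.5   3.13] T [-0.05  0.54  0.01] op 0.102
```

View pics/w4.png

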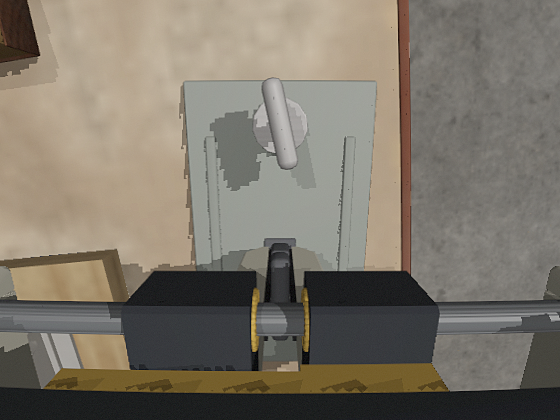

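Run:
```python
from h import *
import pickle
t=pickle.load(open('top0.pkl','rb'))
print(max((pd(t,u,v)[2],u,v) for u in range(150,430) for v in range(145,280)))
print(delta([.5661,.1551,.36],-.1054), delta([.5135,-.05,.36],-.085), delta([.4633,-.2032,.36],-.064))
```

```text
(np.float64(1.2339970837828036), 429, 270)
([-0.5437, 0.0003, 0.0008], [0.0, 0.0009, -0.0003]) ([-0.5441, -0.698, -0.1016], [-0.013, 0.0009, -0.0003]) ([-0.5445, -1.2234, -0.2143], [-0.0263, 0.0009, -0.0003])
```

>>> {"fn": "drive_tool", "kwargs": {"moves": [-0.05,0,0,0,0,0,-0.12,0,0,0,0,0,-0.22,0,0,0,0,0,-0.32,0,0,0,0,0,-0.42,0,0,0,0,0,-0.5,0,0,0,0,0,-0.544,0,0,0,0,0,-0.544,0,0,0,0,0,-0.544,0,0,0,0,0]}}

```text
t: 6.35
ee_pos: [0.5658, 0.155, 0.3592]
ee_rot: [0.083, 1.568, -0.083]
wrist_force: [-0.3, 0.3, -4.0]
opening: 0.105
```

Run:
```python
from h import *
f=grab('wrist'); save(f,'w5.png');f=grab('scene'); save(f,'s5.png');show()
print(delta([.5135,-.05,.36],-.085), delta([.4633,-.2032,.36],-.064))
```

```text
t 6.45 pos [0.5657 0.155  0.3578] x [-1.2e-03 -4.0e-04 -1.0e+00] jawyaw -0.1054 q [ 0.224 -0.06   1.697 -0.     1.506  0.329] F [ 0.03 -0.2  -3.2 ] T [-0.08  0.03  0.01] op 0.104
([-0.0069, -0.6978, -0.1013], [-0.013, -0.0007, 0.0003]) ([-0.0065, -1.2232, -0.2139], [-0.0263, -0.0007, 0.0003])
```

View pics/w5.png

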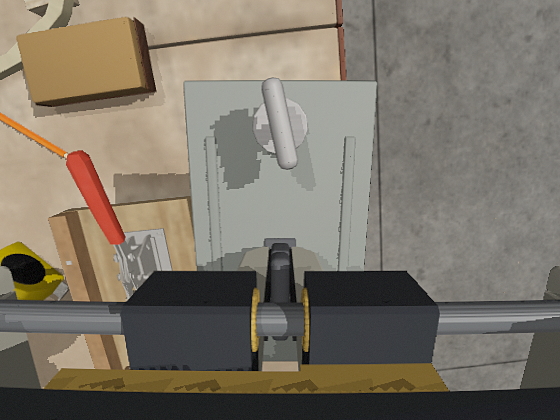

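View pics/s5.png

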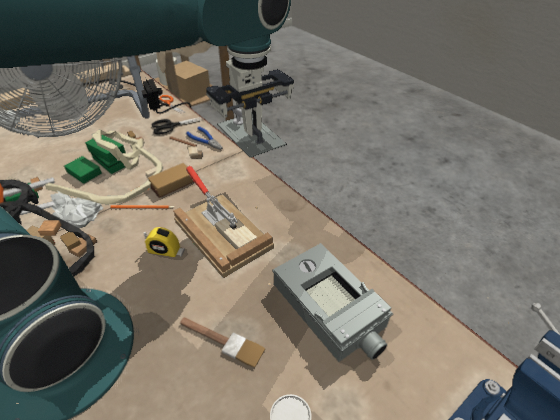

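>>> {"fn": "drive_tool", "kwargs": {"moves": [0,-0.06,-0.01,0,0,0,0,-0.15,-0.02,-0.003,0,0,0,-0.26,-0.04,-0.005,0,0,0,-0.37,-0.06,-0.007,0,0,0,-0.48,-0.08,-0.01,0,0,0,-0.59,-0.1,-0.013,0,0,0,-0.7,-0.12,-0.015,0,0,0,-0.8,-0.14,-0.018,0,0,0,-0.9,-0.15,-0.02,0,0,0,-0.97,-0.17,-0.02,0,0,0,-0.97,-0.17,-0.02,0,0]}}

```text
t: 7.37
ee_pos: [0.4833, -0.1318, 0.3561]
ee_rot: [0.06, 1.574, -0.061]
wrist_force: [-0.6, -0.1, -2.7]
opening: 0.106
```

Run:
```python
from h import *
show()
print(delta([.4633,-.2032,.36],-.064), delta([.4633,-.2032,.27],-.064))
```

```text
t 7.37 pos [ 0.4833 -0.1318  0.3561] x [-3.9e-03 -5.0e-04 -1.0e+00] jawyaw -0.0768 q [-0.317 -0.253  1.871 -0.002  1.528 -0.24 ] F [-0.58 -0.11 -2.71] T [-0.08  0.08 -0.02] op 0.106
([-0.0126, -0.2423, -0.0481], [-0.0081, -0.0025, 0.0005]) ([0.2874, -0.242, -0.0469], [-0.0081, -0.0025, 0.0005])
```

>>> {"fn": "drive_tool", "kwargs": {"moves": [0,-0.08,-0.016,-0.004,0,0,0,-0.17,-0.033,-0.008,0,0,0,-0.242,-0.048,-0.008,-0.0025,0,0.08,-0.242,-0.048,-0.008,-0.0025,0,0.16,-0.242,-0.048,-0.008,-0.0025,0,0.22,-0.242,-0.048,-0.008,-0.0025,0,0.22,-0.242,-0.048,-0.008,-0.0025,0,0.22,-0.242,-0.048,-0.008,-0.0025,0]}}

```text
t: 8.03
ee_pos: [0.463, -0.2028, 0.2889]
ee_rot: [0.051, 1.573, -0.05]
wrist_force: [0.9, -0.7, -1.7]
opening: 0.104
```

Run:
```python
from h import *
f=grab('wrist'); save(f,'w6.png');f=grab('scene'); save(f,'s6.png',(235,180,435,360),4)
show()
print(delta([.4633,-.2032,.256],-.064))
```

```text
t 8.13 pos [ 0.4634 -0.203   0.291 ] x [ 5.e-04 -1.e-03 -1.e+00] jawyaw -0.0638 q [-4.630e-01 -2.060e-01  1.938e+00 -1.000e-03  1.408e+00 -3.990e-01] F [-0.21 -0.66 -2.92] T [-0.13  0.1  -0.  ] op 0.104
([0.1167, -0.0006, -0.0003], [0.0001, 0.0004, 0.0006])
```

View pics/w6.png

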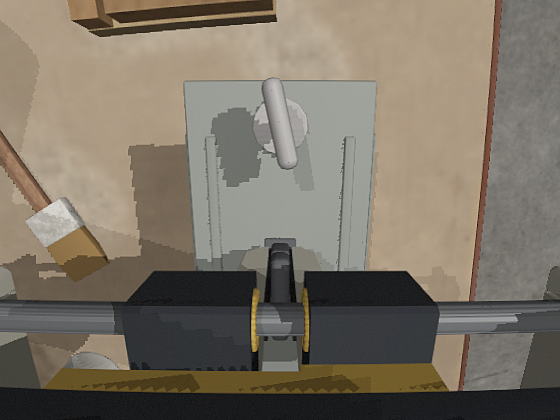

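View pics/s6.png

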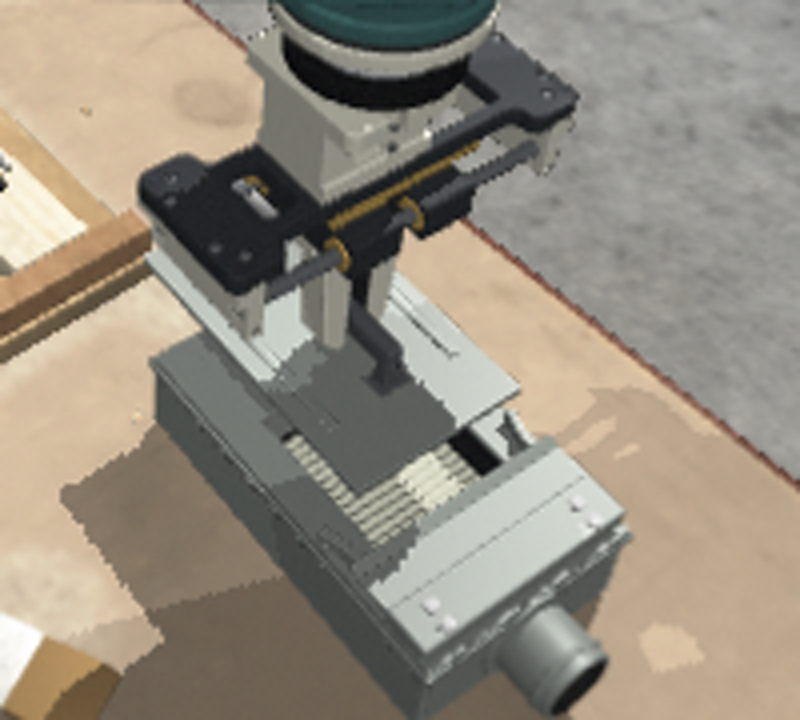

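>>> {"fn": "drive_tool", "kwargs": {"moves": [0.04,0,0,0,0,0,0.08,0,0,0,0,0,0.1,0,0,0,0,0,0.112,0,0,0,0,0,0.116,0,0,0,0,0,0.12,0,0,0,0,0,0.122,0,0,0,0,0,0.122,0,0,0,0,0]}}

```text
t: 8.8
ee_pos: [0.4635, -0.2031, 0.2547]
ee_rot: [0.049, 1.569, -0.051]
wrist_force: [0.7, 1.4, -2.9]
opening: 0.108
```

Run:
```python
from h import *
f=grab('scene'); save(f,'s7.png',(265,230,405,350),5.5)
show()
```

```text
t 8.85 pos [ 0.4635 -0.2031  0.2547] x [ 9.0e-04 -1.2e-03 -1.0e+00] jawyaw -0.0638 q [-4.630e-01 -1.770e-01  1.975e+00 -1.000e-03  1.342e+00 -3.990e-01] F [ 0.11  0.41 -2.85] T [-0.11  0.08 -0.02] op 0.104
```

View pics/s7.png

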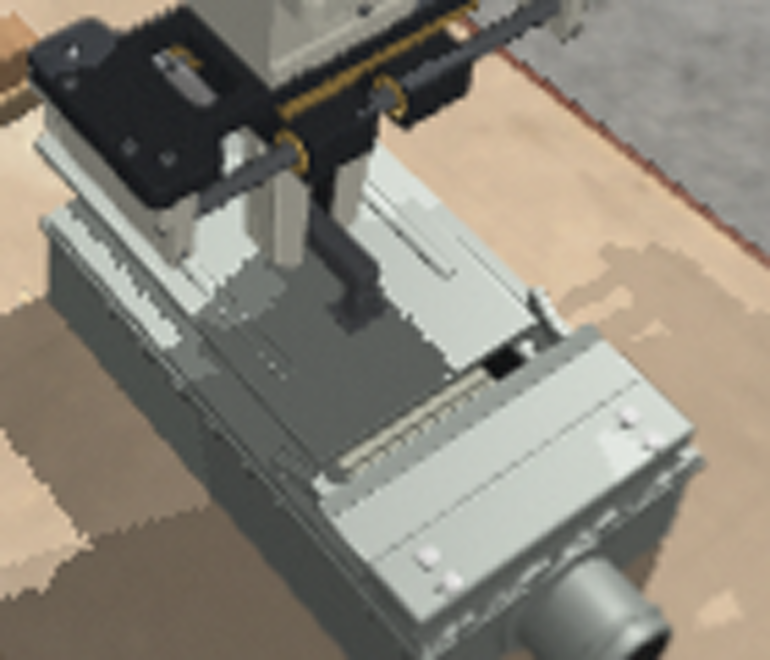

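>>> {"fn": "drive_tool", "kwargs": {"moves": [0.003,0,0,0,0,0,0.006,0,0,0,0,0,0.006,0,0,0,0,0,0.006,0,0,0,0,0]}}

```text
t: 9.18
ee_pos: [0.4635, -0.2031, 0.253]
ee_rot: [0.049, 1.569, -0.051]
wrist_force: [-0.3, 0.4, -2.5]
opening: 0.103
```

Run:
```python
from h import *
show()
```

```text
t 9.18 pos [ 0.4635 -0.2031  0.253 ] x [ 0.0012 -0.0013 -1.    ] jawyaw -0.0639 q [-4.630e-01 -1.750e-01  1.976e+00 -1.000e-03  1.339e+00 -3.990e-01] F [-0.35  0.41 -2.47] T [-0.08  0.05 -0.03] op 0.103
```

>>> {"fn": "drive_tool", "kwargs": {"moves": [0.003,0,0,0,0,0,0.003,0,0,0,0,0,0.003,0,0,0,0,0]}}

```text
t: 9.43
ee_pos: [0.4635, -0.2031, 0.2529]
ee_rot: [0.049, 1.569, -0.051]
wrist_force: [-4.3, 2.1, 6.6]
opening: 0.107
```

>>> {"fn": "drive_tool", "kwargs": {"moves": [0.003,0,0,0,0,0,0.003,0,0,0,0,0,0.003,0,0,0,0,0]}}

```text
t: 9.68
ee_pos: [0.4635, -0.2031, 0.2529]
ee_rot: [0.049, 1.569, -0.051]
wrist_force: [-6.4, 3.0, 8.9]
opening: 0.106
```

Run:
```python
from h import *
show()
d=np.array([-.0642,-.9979]);print(delta(list(np.array([.4609,-.2411])+.006*d)+[st()['ee_pos'][2]],-.064))
```

```text
t 9.68 pos [ 0.4635 -0.2031  0.2529] x [ 0.0014 -0.0014 -1.    ] jawyaw -0.0638 q [-4.630e-01 -1.750e-01  1.977e+00 -1.000e-03  1.338e+00 -3.990e-01] F [-6.43  2.99  8.86] T [ 0.44  1.14 -0.06] op 0.106
([0.0002, -0.1469, -0.0007], [0.0001, 0.001, 0.0009])
```

>>> {"fn": "drive_tool", "kwargs": {"moves": [0,-0.01,0,0,0.001,0.001,0,-0.02,0,0,0.001,0.001,0,-0.03,0,0,0.001,0.001,0,-0.04,0,0,0.001,0.001,0,-0.05,0,0,0.001,0.001,0,-0.06,0,0,0.001,0.001,0,-0.06,0,0,0.001,0.001]}}

```text
t: 10.27
ee_pos: [0.4623, -0.2217, 0.2529]
ee_rot: [0.05, 1.57, -0.051]
wrist_force: [-0.1, -0.7, -0.2]
opening: 0.106
```

Run:
```python
from h import *
f=grab('scene'); save(f,'s8.png',(265,230,405,350),5.5)
show()
```

```text
t 10.32 pos [ 0.4623 -0.2215  0.2529] x [-1.e-04 -2.e-04 -1.e+00] jawyaw -0.0643 q [-0.496 -0.159  1.963 -0.     1.338 -0.432] F [-0.08 -1.21  0.1 ] T [-0.28  0.07  0.03] op 0.102
```

View pics/s8.png

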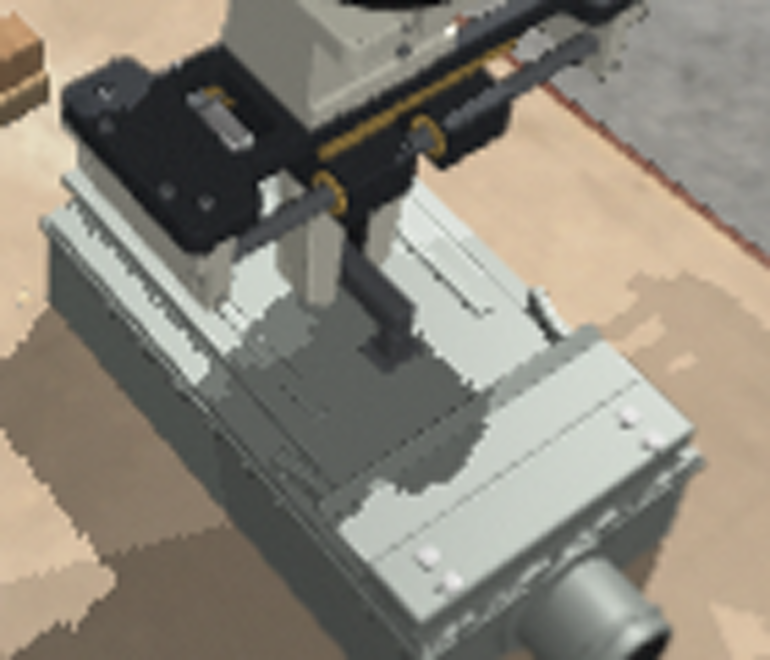

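>>> {"fn": "drive_tool", "kwargs": {"moves": [0,-0.01,0,0,0,0,0,-0.02,0,0,0,0,0,-0.03,0,0,0,0,0,-0.04,0,0,0,0,0,-0.05,0,0,0,0,0,-0.057,0,0,0,0,0,-0.057,0,0,0,0]}}

```text
t: 10.9
ee_pos: [0.4612, -0.239, 0.2529]
ee_rot: [0.05, 1.57, -0.051]
wrist_force: [-0.6, -1.8, 0.1]
opening: 0.103
```

Run:
```python
from h import *
show()
```

```text
t 10.9 pos [ 0.4612 -0.239   0.2529] x [-1.e-04 -5.e-04 -1.e+00] jawyaw -0.0646 q [-5.270e-01 -1.430e-01  1.949e+00 -1.000e-03  1.336e+00 -4.620e-01] F [-0.6  -1.78  0.08] T [-0.23  0.07  0.01] op 0.103
```

>>> {"fn": "drive_tool", "kwargs": {"moves": [0,-0.004,0,0,0,0,0,-0.007,0,0,0,0,0,-0.007,0,0,0,0]}}

```text
t: 11.15
ee_pos: [0.461, -0.2412, 0.2529]
ee_rot: [0.05, 1.57, -0.051]
wrist_force: [-0.9, -0.7, -0.3]
opening: 0.106
```

>>> {"fn": "drive_tool", "kwargs": {"moves": [0,-0.004,0,0,0,0,0,-0.005,0,0,0,0,0,-0.005,0,0,0,0]}}

```text
t: 11.4
ee_pos: [0.461, -0.242, 0.2529]
ee_rot: [0.052, 1.571, -0.049]
wrist_force: [-1.3, 13.9, 3.7]
opening: 0.104
```

>>> {"fn": "drive_tool", "kwargs": {"moves": [0,-0.004,0,0,0,0,0,-0.005,0,0,0,0,0,-0.005,0,0,0,0]}}

```text
t: 11.65
ee_pos: [0.461, -0.2426, 0.2529]
ee_rot: [0.054, 1.571, -0.046]
wrist_force: [-1.1, 15.4, 4.0]
opening: 0.105
```

>>> {"fn": "drive_tool", "kwargs": {"moves": [0,0,0,0,0,0,0,0,0,0,0,0,0,0,0,0,0,0,0,0,0,0,0,0,0,0,0,0,0,0], "claw": 0.4}}

```text
t: 12.07
ee_pos: [0.461, -0.2427, 0.2529]
ee_rot: [0.054, 1.571, -0.046]
wrist_force: [-0.0, 0.4, 0.3]
opening: 0.387
```

Run:
```python
from h import *
show()
f=grab('wrist'); save(f,'w9.png')
print(delta([.461,-.2426,.32],-.064),delta([.461,-.2426,.38],-.064))
```

```text
t 12.07 pos [ 0.461  -0.2427  0.2529] x [-5.e-04  5.e-03 -1.e+00] jawyaw -0.0639 q [-0.534 -0.139  1.945  0.004  1.339 -0.471] F [-0.02  0.38  0.27] T [-0.05  0.07  0.05] op 0.387
([-0.2236, 0.0012, -0.0003], [0.0, -0.0005, -0.0032]) ([-0.4236, 0.0022, -0.0004], [0.0, -0.0005, -0.0032])
```

View pics/w9.png

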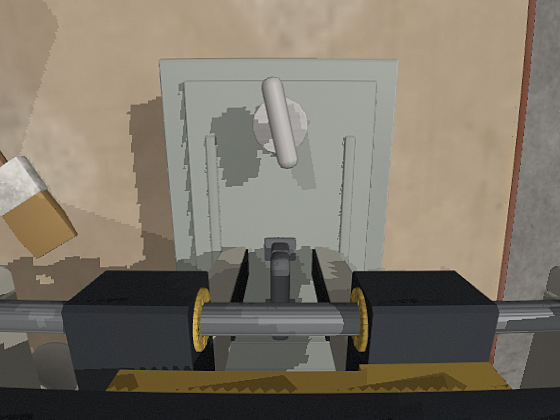

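Run:
```python
from h import *
print(delta([.461,-.2426,.33],-.064),delta([.4656,-.1696,.33],.106))
```

```text
([-0.2569, 0.0014, -0.0003], [0.0, -0.0005, -0.0032]) ([-0.2557, 0.2452, -0.0006], [-0.1082, -0.0002, -0.0032])
```

>>> {"fn": "drive_tool", "kwargs": {"moves": [-0.04,0,0,0,0,0,-0.12,0.001,0,0,0,-0.003,-0.22,0.001,0,0,0,-0.003,-0.257,0.001,0,0,0,-0.003,-0.257,0.001,0,0,0,-0.003,-0.257,0.001,0,0,0,-0.003]}}

```text
t: 12.62
ee_pos: [0.4611, -0.2428, 0.3306]
ee_rot: [0.05, 1.57, -0.051]
wrist_force: [-1.2, 0.0, -0.2]
opening: 0.399
```

Run:
```python
from h import *
import pickle
f=grab('wrist'); pickle.dump(f,open('w10.pkl','wb')); save(f,'w10.png',(180,40,380,240),4); show()
g=grab('scene'); save(g,'s10.png',(235,180,435,360),4)
```

```text
t 12.67 pos [ 0.4609 -0.2427  0.3295] x [-1.1e-03  6.0e-04 -1.0e+00] jawyaw -0.064 q [-0.534 -0.194  1.865 -0.     1.472 -0.47 ] F [-0.04  0.14 -0.68] T [-0.08  0.06  0.05] op 0.4
```

View pics/w10.png

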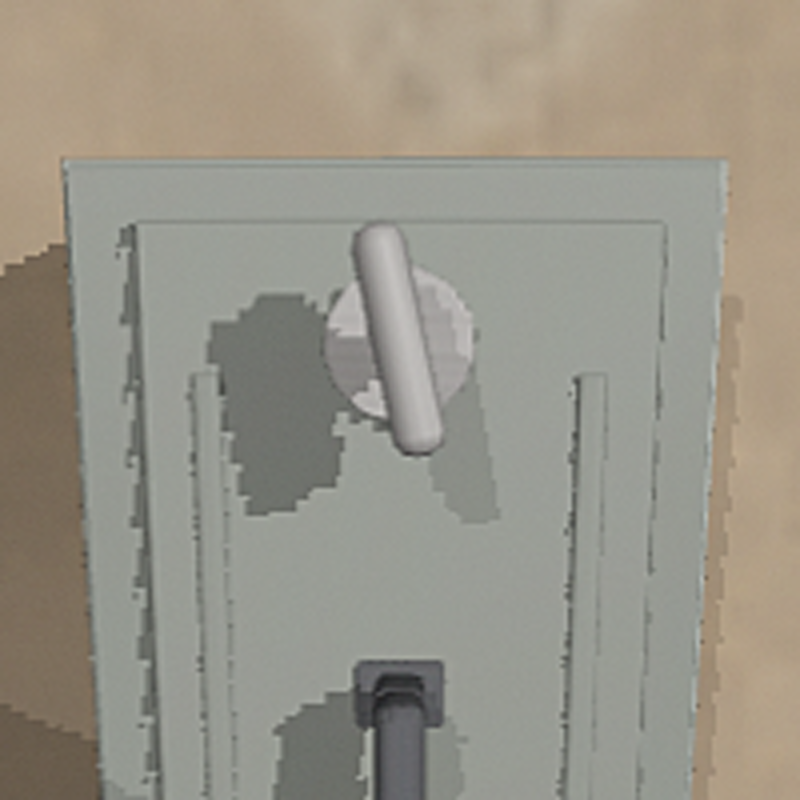

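View pics/s10.png

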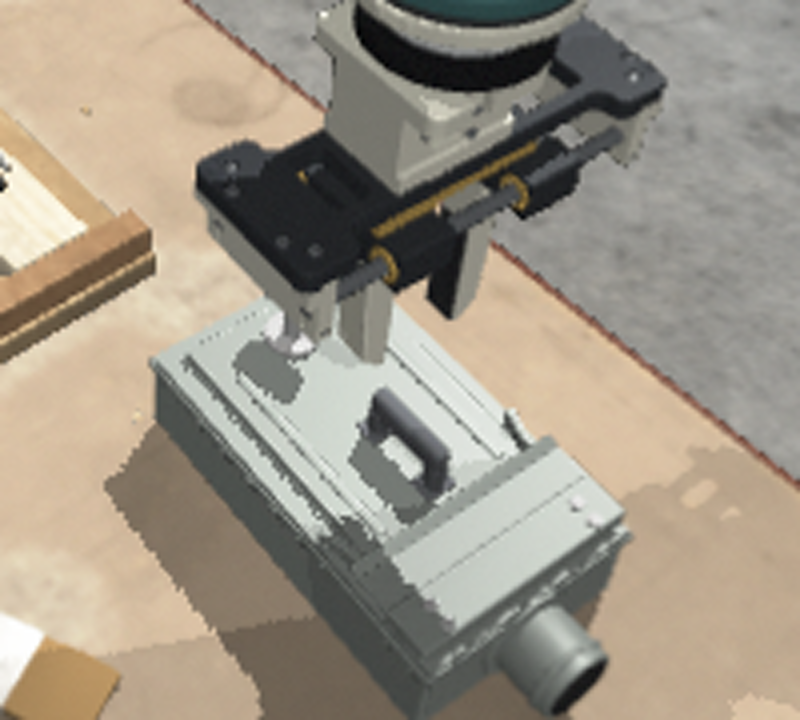

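Run:
```python
from h import *
import pickle
f=pickle.load(open('w10.pkl','rb'))
def P(a,b,z,sc=4,o=(180,40)): return pz(f,(a+.5)/sc-.5+o[0],(b+.5)/sc-.5+o[1],z)
def ang(v): return np.arctan2(v[1],v[0])
p,q=P(379,224,.097),P(421,452,.097); print('wing',p,q,(p+q)/2,ang(q-p),np.linalg.norm(p-q))
a,b=P(64,159,.056),P(727,159,.056); m=(a+b)/2; c,d=P(135,222,.061),P(667,222,.061); n=(c+d)/2
dr=np.array([-.0642,-.9979]); print(m,n,'gap',(n-m)[:2]@dr,ang(b-a),ang(d-c)); print('cup',P(400,342,.065)); print(np.linalg.norm(c-d),np.linalg.norm(a-b))
print(delta([.4656,-.1696,.33],.106),delta([.4656,-.1696,.27],.106))
```

```text
wing [ 0.464094   -0.15125313  0.097     ] [ 0.46863712 -0.18750001  0.097     ] [ 0.46636556 -0.16937657  0.097     ] -1.44610829860847 0.036530486361166
[ 0.46762137 -0.13531204  0.056     ] [ 0.4678996  -0.14726224  0.061     ] gap 0.01190724358207528 -0.06342220298714973 -0.0633029338752754
cup [ 0.46631758 -0.16909115  0.065     ]
0.09925098341757005 0.12496140634366064
([-0.0032, 0.244, 0.0], [-0.1082, -0.0012, -0.0007]) ([0.1968, 0.2439, 0.0004], [-0.1082, -0.0012, -0.0007])
```

Run:
```python
from h import *
print(delta([.466,-.1695,.33],.12))
```

```text
([-0.0032, 0.2445, 0.0013], [-0.1171, -0.0012, -0.0007])
```

>>> {"fn": "drive_tool", "kwargs": {"moves": [0,0.08,0,-0.04,0,0,0,0.16,0.001,-0.08,0,0,0,0.244,0.001,-0.117,-0.001,0,0,0.244,0.001,-0.117,-0.001,0,0,0.244,0.001,-0.117,-0.001,0,0,0.244,0.001,-0.117,-0.001,0], "claw": 0.4}}

```text
t: 13.22
ee_pos: [0.4659, -0.1698, 0.3283]
ee_rot: [-0.093, 1.57, 0.095]
wrist_force: [-0.5, -0.2, 0.3]
opening: 0.401
```

Run:
```python
from h import *
show(); print(delta([.466,-.1695,.27],.12))
g=grab('wrist'); save(g,'w11.png'); g=grab('scene'); save(g,'s11.png',(235,180,435,360),4)
```

```text
t 13.22 pos [ 0.4659 -0.1698  0.3283] x [-0.0015  0.0013 -1.    ] jawyaw 0.1192 q [-4.010e-01 -2.520e-01  1.915e+00  1.000e-03  1.480e+00 -5.200e-01] F [-0.48 -0.18  0.33] T [-0.08  0.07 -0.03] op 0.401
([0.1943, 0.0008, 0.0009], [-0.0005, -0.0008, -0.0009])
```

View pics/w11.png

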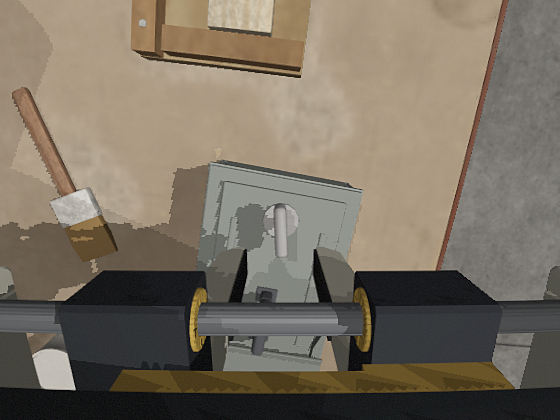

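View pics/s11.png

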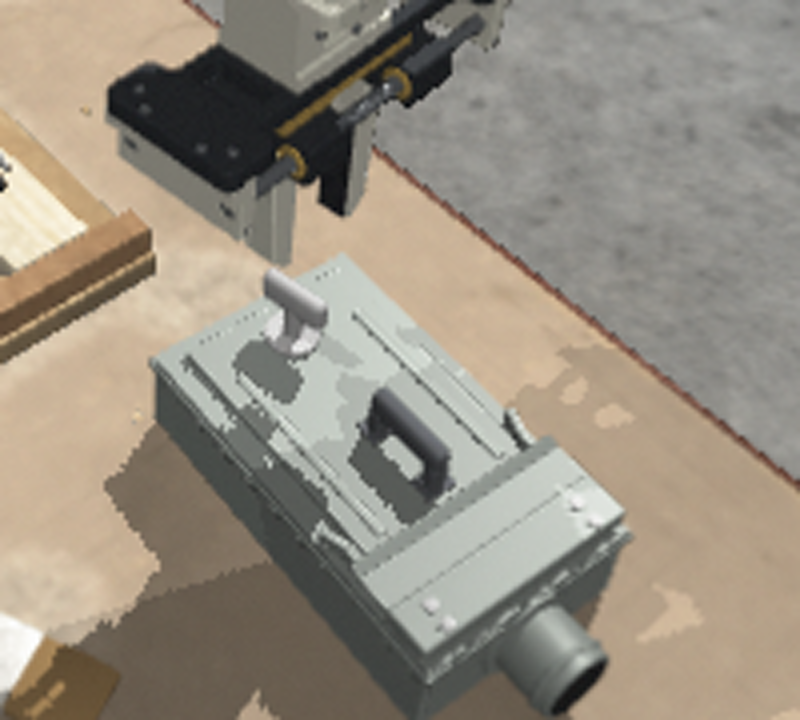

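>>> {"fn": "drive_tool", "kwargs": {"moves": [0.05,0.001,0.001,0,-0.001,-0.001,0.11,0.001,0.001,0,-0.001,-0.001,0.16,0.001,0.001,0,-0.001,-0.001,0.185,0.001,0.001,0,-0.001,-0.001,0.194,0.001,0.001,0,-0.001,-0.001,0.194,0.001,0.001,0,-0.001,-0.001], "claw": 0.4}}

```text
t: 13.82
ee_pos: [0.466, -0.1703, 0.27]
ee_rot: [-0.092, 1.569, 0.093]
wrist_force: [1.0, 0.6, 1.1]
opening: 0.399
```

>>> {"fn": "drive_tool", "kwargs": {"moves": [0,0,0,0,0,0,0,0,0,0,0,0,0,0,0,0,0,0,0,0,0,0,0,0,0,0,0,0,0,0,0,0,0,0,0,0], "claw": 0, "newtons": 10}}

```text
t: 14.32
ee_pos: [0.466, -0.1702, 0.2704]
ee_rot: [-0.093, 1.569, 0.092]
wrist_force: [-2.4, 0.8, 3.3]
opening: 0.095
```

Run:
```python
from h import *
show()
g=grab('wrist'); save(g,'w12.png'); g=grab('scene'); save(g,'s12.png',(235,180,435,360),4)
```

```text
t 14.32 pos [ 0.466  -0.1702  0.2704] x [ 1.e-04 -0.e+00 -1.e+00] jawyaw 0.1178 q [-0.402 -0.213  1.979  0.     1.375 -0.519] F [-2.42  0.84  3.3 ] T [-0.04  0.18 -0.  ] op 0.095
```

View pics/w12.png

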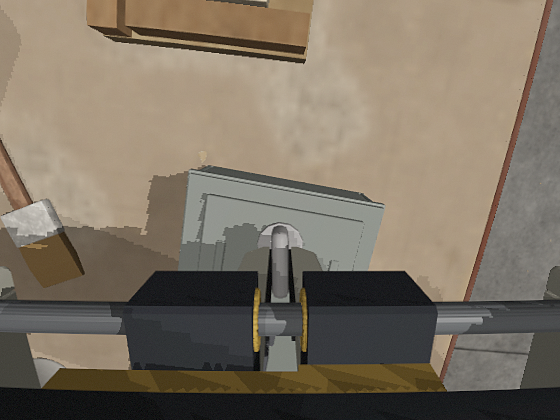

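View pics/s12.png

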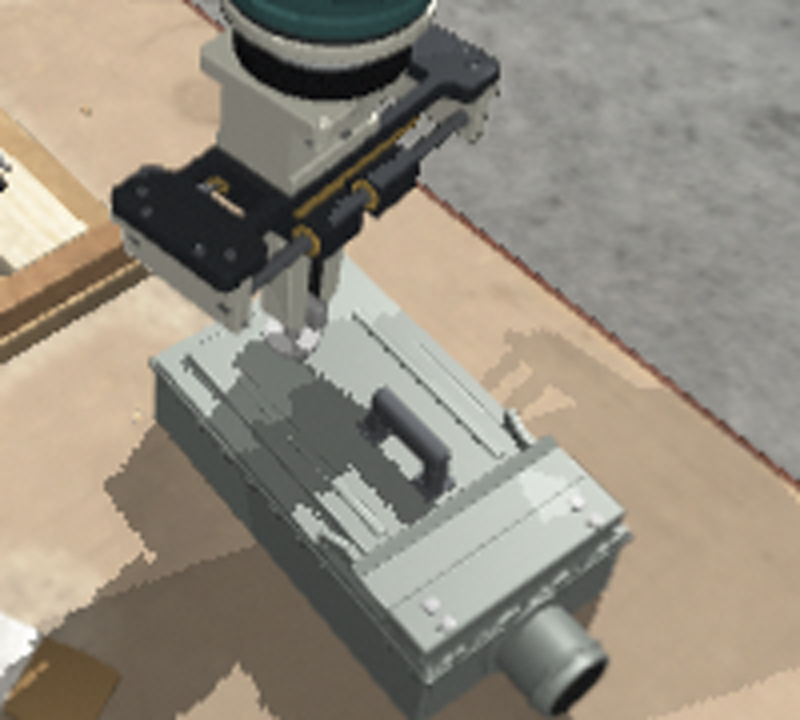

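>>> {"fn": "drive_tool", "kwargs": {"moves": [0,0,0,0,0,0,0,0,0,0,0,0,0,0,0,0.03,0,0,0,0,0,0.07,0,0,0,0,0,0.11,0,0,0,0,0,0.15,0,0,0,0,0,0.19,0,0,0,0,0,0.23,0,0,0,0,0,0.23,0,0,0,0,0,0.23,0,0], "newtons": 45}}

```text
t: 15.25
ee_pos: [0.4659, -0.1702, 0.2702]
ee_rot: [0.19, 1.563, -0.189]
wrist_force: [-3.0, 2.0, 2.1]
opening: 0.093
```

Run:
```python
from h import *
show()
g=grab('wrist'); save(g,'w13.png',(130,130,430,330),2.6)
```

```text
t 15.25 pos [ 0.4659 -0.1702  0.2702] x [-5.e-04  3.e-04 -1.e+00] jawyaw -0.2416 q [-0.402 -0.213  1.979  0.     1.376 -0.16 ] F [-2.99  2.02  2.09] T [ 0.37  0.7  -0.06] op 0.093
```

View pics/w13.png

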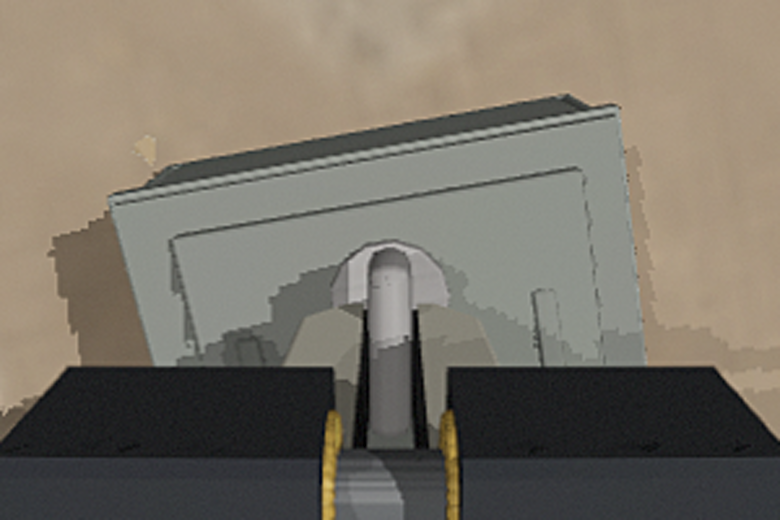

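>>> {"fn": "drive_tool", "kwargs": {"moves": [0.005,0,0,0,0,0,0.01,0,0,0,0,0,0.015,0,0,0,0,0,0.015,0,0,0,0,0]}}

```text
t: 15.63
ee_pos: [0.466, -0.1702, 0.2656]
ee_rot: [0.189, 1.563, -0.189]
wrist_force: [-2.6, 2.3, 6.0]
opening: 0.091
```

>>> {"fn": "drive_tool", "kwargs": {"moves": [0.003,0,0,0,0,0,0.005,0,0,0,0,0,0.005,0,0,0,0,0]}}

```text
t: 15.88
ee_pos: [0.466, -0.1702, 0.2641]
ee_rot: [0.189, 1.563, -0.188]
wrist_force: [-4.1, 2.8, 7.3]
opening: 0.096
```

>>> {"fn": "drive_tool", "kwargs": {"moves": [0.003,0,0,0,0,0,0.005,0,0,0,0,0,0.005,0,0,0,0,0]}}

```text
t: 16.13
ee_pos: [0.466, -0.1702, 0.2628]
ee_rot: [0.188, 1.563, -0.188]
wrist_force: [-5.1, 3.2, 7.5]
opening: 0.094
```

Run:
```python
from h import *
show()
```

```text
t 16.13 pos [ 0.466  -0.1702  0.2628] x [-3.e-04  3.e-04 -1.e+00] jawyaw -0.2397 q [-0.402 -0.207  1.987  0.     1.362 -0.162] F [-5.12  3.2   7.45] T [ 0.4   0.98 -0.02] op 0.094
```

>>> {"fn": "drive_tool", "kwargs": {"moves": [0.005,0,0,0,0,0,0.01,0,0,0,0,0,0.01,0,0,0,0,0]}}

```text
t: 16.38
ee_pos: [0.466, -0.1702, 0.2599]
ee_rot: [0.188, 1.563, -0.188]
wrist_force: [-4.5, 2.4, 7.5]
opening: 0.093
```

>>> {"fn": "drive_tool", "kwargs": {"moves": [0.005,0,0,0,0,0,0.01,0,0,0,0,0,0.01,0,0,0,0,0]}}

```text
t: 16.63
ee_pos: [0.466, -0.1702, 0.2572]
ee_rot: [0.188, 1.563, -0.187]
wrist_force: [-5.8, 2.1, 10.1]
opening: 0.095
```

Run:
```python
from h import *
show()
g=grab('scene'); save(g,'s14.png',(255,210,355,290),7); g=grab('wrist'); save(g,'w14.png',(130,130,430,330),2.6)
```

```text
t 16.63 pos [ 0.466  -0.1702  0.2572] x [-2.e-04  2.e-04 -1.e+00] jawyaw -0.2387 q [-0.402 -0.202  1.992  0.     1.352 -0.163] F [-5.81  2.07 10.08] T [0.47 1.15 0.  ] op 0.095
```

View pics/s14.png

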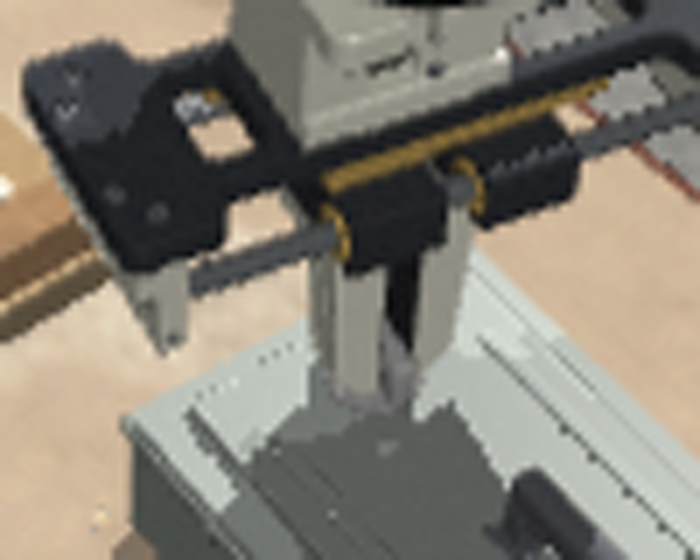

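View pics/w14.png

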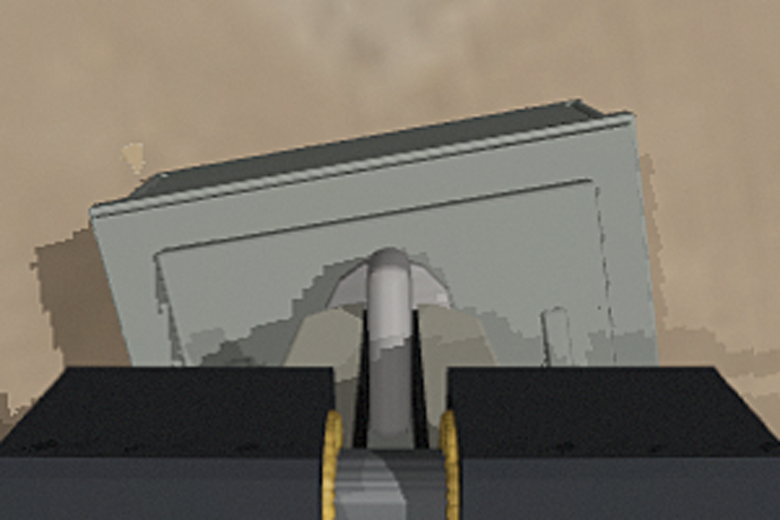

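>>> {"fn": "drive_tool", "kwargs": {"moves": [0.004,0,-0.001,0,0,0,0.007,0,-0.001,0,0,0,0.007,0,-0.001,0,0,0]}}

```text
t: 16.98
ee_pos: [0.4658, -0.1701, 0.2558]
ee_rot: [0.187, 1.562, -0.187]
wrist_force: [-4.4, 2.2, 11.2]
opening: 0.093
```

>>> {"fn": "drive_tool", "kwargs": {"moves": [0.002,0,-0.001,0,0,0,0.003,0,-0.001,0,0,0,0.003,0,-0.001,0,0,0]}}

```text
t: 17.23
ee_pos: [0.4657, -0.1701, 0.2556]
ee_rot: [0.186, 1.561, -0.187]
wrist_force: [-4.8, 3.3, 12.5]
opening: 0.092
```

Run:
```python
from h import *
show()
```

```text
t 17.23 pos [ 0.4657 -0.1701  0.2556] x [ 1.3e-03 -2.0e-04 -1.0e+00] jawyaw -0.2376 q [-0.402 -0.202  1.995  0.     1.347 -0.164] F [-4.83  3.32 12.51] T [0.5  1.03 0.04] op 0.092
```

>>> {"fn": "drive_tool", "kwargs": {"moves": [0.004,0,-0.001,0,0,0,0.006,0,-0.001,0,0,0,0.006,0,-0.001,0,0,0]}}

```text
t: 17.48
ee_pos: [0.4655, -0.1701, 0.2544]
ee_rot: [0.186, 1.561, -0.186]
wrist_force: [-5.3, 3.5, 12.2]
opening: 0.093
```

Run:
```python
from h import *
show()
```

```text
t 17.48 pos [ 0.4655 -0.1701  0.2544] x [ 2.1e-03 -4.0e-04 -1.0e+00] jawyaw -0.2372 q [-0.402 -0.201  1.996  0.     1.344 -0.165] F [-5.26  3.46 12.21] T [0.57 1.08 0.03] op 0.093
```

>>> {"fn": "drive_tool", "kwargs": {"moves": [0.001,0,0,0.02,0,0,0.001,0,0,0.05,0,0,0.001,0,0,0.08,0,0,0.001,0,0,0.12,0,0,0.001,0,0,0.16,0,0,0.001,0,0,0.2,0,0,0.001,0,0,0.2,0,0]}}

```text
t: 18.07
ee_pos: [0.4653, -0.1699, 0.2544]
ee_rot: [0.435, 1.526, -0.434]
wrist_force: [-10.9, 5.7, 13.5]
opening: 0.099
```

Run:
```python
from h import *
show()
g=grab('wrist'); save(g,'w15.png',(130,130,430,330),2.6)
```

```text
t 18.07 pos [ 0.4653 -0.1699  0.2544] x [ 7.e-04  3.e-04 -1.e+00] jawyaw -0.555 q [-4.020e-01 -2.020e-01  1.997e+00  1.000e-03  1.346e+00  1.530e-01] F [-10.93   5.65  13.52] T [ 1.01  2.22 -0.  ] op 0.099
```

View pics/w15.png

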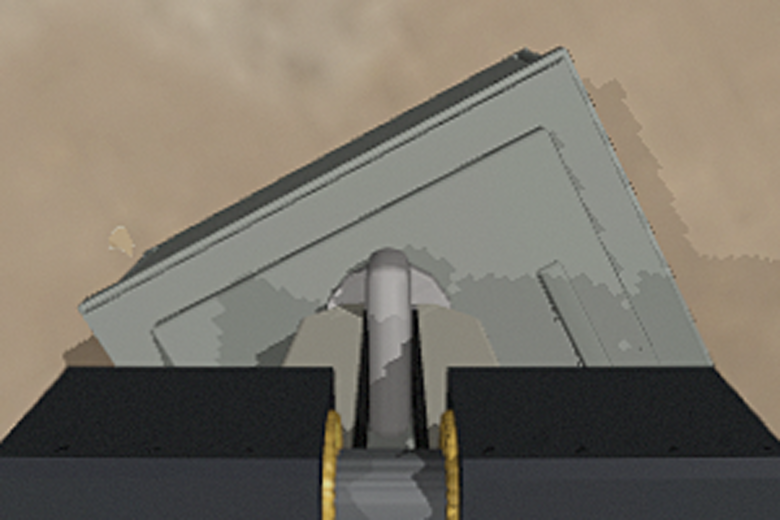

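>>> {"fn": "drive_tool", "kwargs": {"moves": [0,0,-0.002,0,0,0,0,0,-0.004,0.03,0,0,0,0,-0.004,0.06,0,0,0,0,-0.004,0.06,0,0]}}

```text
t: 18.45
ee_pos: [0.4646, -0.1695, 0.2554]
ee_rot: [0.508, 1.508, -0.508]
wrist_force: [-2.5, -0.1, 10.0]
opening: 0.092
```

Run:
```python
from h import *
show(); s=st(); print((Ro.from_rotvec(s['ee_rot']).as_matrix().T@s['wrist_force']).round(2))
```

```text
t 18.45 pos [ 0.4646 -0.1695  0.2554] x [ 2.4e-03 -7.0e-04 -1.0e+00] jawyaw -0.6489 q [-0.401 -0.205  1.998  0.     1.346  0.247] F [-2.51 -0.09  9.99] T [ 0.09  0.64 -0.04] op 0.092
[-10.    -1.58  -1.92]
```

>>> {"fn": "drive_tool", "kwargs": {"moves": [0.004,0,0,0,0,0,0.005,0,0,0.03,0,0,0.005,0,-0.001,0.07,0,0,0.005,0,-0.001,0.11,0,0,0.005,0,-0.001,0.15,0,0,0.005,0,-0.001,0.19,0,0,0.005,0,-0.001,0.23,0,0,0.005,0,-0.001,0.23,0,0]}}

```text
t: 19.12
ee_pos: [0.4642, -0.169, 0.2544]
ee_rot: [0.791, 1.421, -0.789]
wrist_force: [-9.7, 6.3, 13.5]
opening: 0.092
```

Run:
```python
from h import *
show(); s=st(); print((Ro.from_rotvec(s['ee_rot']).as_matrix().T@s['wrist_force']).round(2))
```

```text
t 19.12 pos [ 0.4642 -0.169   0.2544] x [ 1.6e-03  2.0e-04 -1.0e+00] jawyaw -1.0138 q [-4.010e-01 -2.050e-01  2.000e+00  1.000e-03  1.346e+00  6.130e-01] F [-9.66  6.35 13.46] T [1.17 1.99 0.01] op 0.092
[-13.48  -4.82 -10.49]
```

>>> {"fn": "drive_tool", "kwargs": {"moves": [0.001,-0.001,-0.002,0,0,0,0.002,-0.002,-0.004,0.03,0,0,0.002,-0.002,-0.004,0.06,0,0,0.002,-0.002,-0.004,0.06,0,0]}}

```text
t: 19.45
ee_pos: [0.4635, -0.1685, 0.2548]
ee_rot: [0.865, 1.389, -0.862]
wrist_force: [-2.1, 0.8, 13.0]
opening: 0.09
```

Run:
```python
from h import *
show(); s=st(); print((Ro.from_rotvec(s['ee_rot']).as_matrix().T@s['wrist_force']).round(2))
g=grab('wrist'); save(g,'w16.png',(130,130,430,330),2.6); g=grab('scene'); save(g,'s16.png',(255,210,395,350),5)
```

```text
t 19.45 pos [ 0.4635 -0.1685  0.2548] x [ 3.8e-03 -8.0e-04 -1.0e+00] jawyaw -1.1107 q [-4.010e-01 -2.080e-01  2.001e+00  1.000e-03  1.344e+00  7.100e-01] F [-2.09  0.81 13.04] T [ 0.18  0.46 -0.02] op 0.09
[-13.05  -1.48  -1.62]
```

View pics/w16.png

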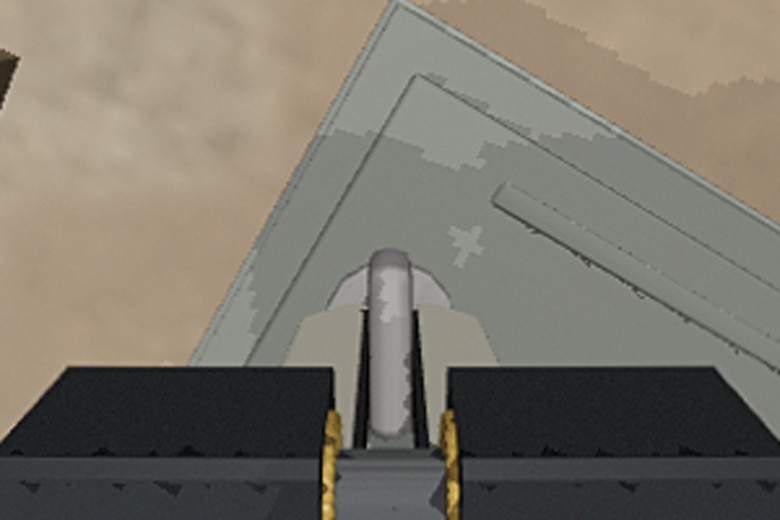

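View pics/s16.png

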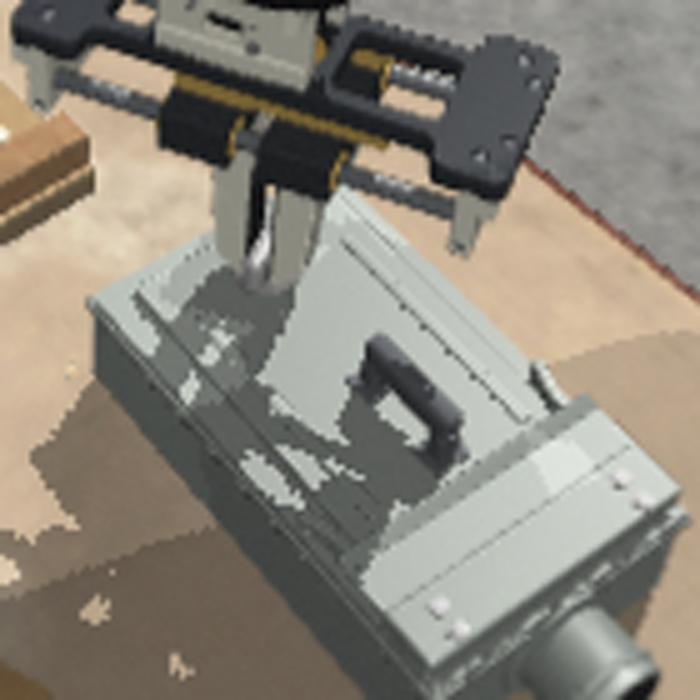

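Run:
```python
from h import *
s=st(); R=Ro.from_rotvec(s['ee_rot']).as_matrix(); tip=s['ee_pos']+.175*R[:,0]; print(tip)
for jaw in (-1.11,-1.3,-1.5,-1.745): print(jaw,delta([tip[0],tip[1],.2543],jaw))
```

```text
[ 0.46414227 -0.16863102  0.07983236]
-1.11 ([0.0018, 0.0018, 0.0013], [0.0014, 0.0015, -0.002])
-1.3 ([0.0018, 0.0018, 0.0013], [0.1223, 0.0013, -0.0021])
-1.5 ([0.0018, 0.0018, 0.0013], [0.2497, 0.0011, -0.0022])
-1.745 ([0.0018, 0.0018, 0.0013], [0.4056, 0.0008, -0.0024])
```

Run:
```python
from h import *
f=grab('wrist')
def P(a,b,z,sc=2.6,o=(130,130)): return pz(f,(a+.5)/sc-.5+o[0],(b+.5)/sc-.5+o[1],z)
dr=np.array([-.0642,-.9979]); n=np.array([.9979,-.0642])
c=P(418,75,.061); d=P(395,2,.056); e=P(205,335,.056); g=P(262,335,.061)
o=np.array([.4609,-.2411])
for q in (c,d,e,g): print(q, ((q[:2]-o)@dr).round(4), ((q[:2]-o)@n).round(4))
```

```text
[ 0.51822823 -0.15030517  0.061     ] -0.0943 0.0514
[ 0.52935031 -0.13939669  0.056     ] -0.1059 0.0618
[ 0.44230561 -0.13337986  0.056     ] -0.1063 -0.0255
[ 0.45051498 -0.14512534  0.061     ] -0.0951 -0.0165
```

>>> {"fn": "drive_tool", "kwargs": {"moves": [0.002,0.001,0.001,0.03,0.001,-0.002,0.002,0.001,0.001,0.07,0.001,-0.002,0.002,0.001,0.001,0.11,0.001,-0.002,0.002,0.001,0,0.15,0.001,-0.002,0.002,0.001,0,0.19,0.001,-0.002,0.002,0.001,0,0.23,0.001,-0.002,0.002,0.001,0,0.23,0.001,-0.002]}}

```text
t: 20.18
ee_pos: [0.4639, -0.1681, 0.2548]
ee_rot: [1.138, 1.254, -1.135]
wrist_force: [-5.3, 8.6, 12.8]
opening: 0.095
```

Run:
```python
from h import *
show(); s=st(); R=Ro.from_rotvec(s['ee_rot']).as_matrix();print((R.T@s['wrist_force']).round(2)); tip=s['ee_pos']+.175*R[:,0]; print(tip)
for jaw in (-1.745,): print(jaw,delta([tip[0],tip[1],.2543],jaw))
```

```text
t 20.18 pos [ 0.4639 -0.1681  0.2548] x [ 7.e-04  1.e-03 -1.e+00] jawyaw -1.4725 q [-4.000e-01 -2.070e-01  2.000e+00  1.000e-03  1.348e+00  1.073e+00] F [-5.34  8.62 12.79] T [1.45 1.25 0.02] op 0.095
[-12.79  -4.46  -9.11]
[ 0.46398672 -0.16788722  0.07981965]
-1.745 ([0.0017, 0.0005, -0.0005], [0.1735, -0.0007, -0.0004])
```

>>> {"fn": "drive_tool", "kwargs": {"moves": [0.002,-0.001,-0.002,0.02,-0.001,0,0.002,-0.001,-0.003,0.06,-0.001,0,0.002,-0.001,-0.003,0.1,-0.001,0,0.002,-0.001,-0.003,0.14,-0.001,0,0.002,-0.001,-0.003,0.17,-0.001,0,0.002,-0.001,-0.003,0.17,-0.001,0]}}

```text
t: 20.68
ee_pos: [0.4637, -0.167, 0.255]
ee_rot: [1.335, 1.122, -1.333]
wrist_force: [-5.1, 5.7, 11.9]
opening: 0.092
```

Run:
```python
from h import *
show(); s=st(); R=Ro.from_rotvec(s['ee_rot']).as_matrix();print((R.T@s['wrist_force']).round(2)); tip=s['ee_pos']+.175*R[:,0]; print(tip)
g=grab('wrist'); save(g,'w17.png',(130,130,430,330),2.6)
```

```text
t 20.68 pos [ 0.4637 -0.167   0.255 ] x [ 1.7e-03 -2.0e-04 -1.0e+00] jawyaw -1.7422 q [-3.980e-01 -2.080e-01  2.001e+00  1.000e-03  1.347e+00  1.344e+00] F [-5.14  5.73 11.87] T [ 1.07  0.99 -0.  ] op 0.092
[-11.88  -6.02  -4.77]
[ 0.46398523 -0.16707514  0.07996186]
```

View pics/w17.png

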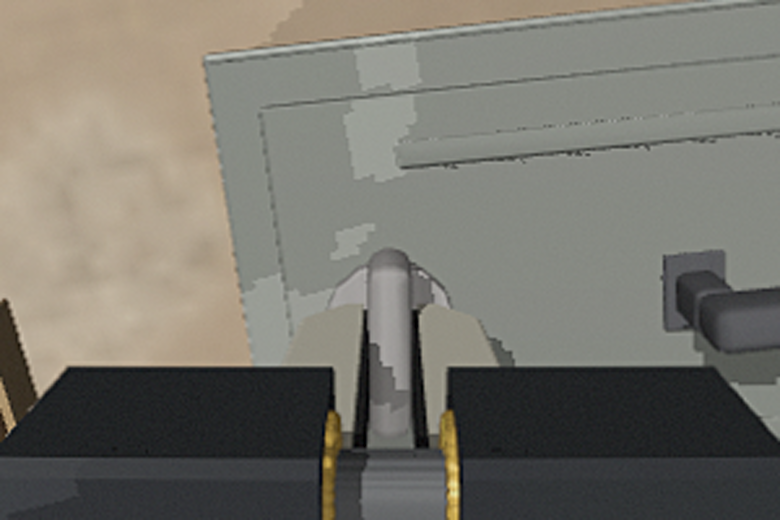

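Run:
```python
from h import *
f=grab('wrist')
def P(a,b,z,sc=2.6,o=(130,130)): return pz(f,(a+.5)/sc-.5+o[0],(b+.5)/sc-.5+o[1],z)
dr=np.array([-.0642,-.9979]); n=np.array([.9979,-.0642])
o=np.array([.4609,-.2411])
for a,b,z in [(262,108,.061),(207,57,.056),(240,270,.056),(285,270,.061),(292,335,.061),(252,355,.056),(390,252,.08)]:
    q=P(a,b,z); print(((q[:2]-o)@dr).round(4), ((q[:2]-o)@n).round(4))
g=grab('scene'); save(g,'s17.png',(255,210,395,350),5)
```

```text
-0.0938 0.0516
-0.1049 0.0631
-0.105 0.015
-0.0939 0.0154
-0.0944 -0.0001
-0.1054 -0.0062
-0.0696 0.0229
```

View pics/s17.png

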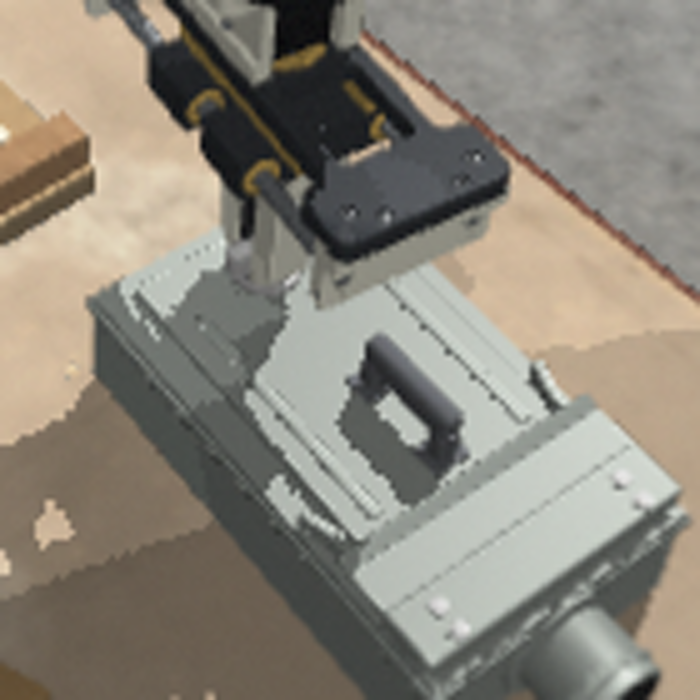

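>>> {"fn": "drive_tool", "kwargs": {"moves": [-0.004,-0.001,-0.001,0,0,0,-0.008,-0.002,-0.002,0,0,0,-0.01,-0.002,-0.002,0,0,0,-0.01,-0.002,-0.002,0,0,0]}}

```text
t: 21.17
ee_pos: [0.4634, -0.1666, 0.2585]
ee_rot: [1.332, 1.122, -1.33]
wrist_force: [-1.9, -2.4, 6.3]
opening: 0.094
```

>>> {"fn": "drive_tool", "kwargs": {"moves": [-0.003,0,0,0,0,0,-0.005,0,0,0,0,0,-0.005,0,0,0,0,0]}}

```text
t: 21.42
ee_pos: [0.4633, -0.1667, 0.2591]
ee_rot: [1.332, 1.122, -1.33]
wrist_force: [3.4, -2.8, -9.8]
opening: 0.09
```

Run:
```python
from h import *
show(); s=st(); R=Ro.from_rotvec(s['ee_rot']).as_matrix();print((R.T@s['wrist_force']).round(2))
```

```text
t 21.42 pos [ 0.4633 -0.1667  0.2591] x [ 0.0026 -0.0014 -1.    ] jawyaw -1.7385 q [-0.397 -0.213  1.999 -0.     1.353  1.342] F [ 3.45 -2.75 -9.84] T [-0.39 -0.54  0.03] op 0.09
[9.86 3.83 2.13]
```

>>> {"fn": "drive_tool", "kwargs": {"moves": [0.002,0,0,0,0,0,0.002,0,0,0,0,0,0.002,0,0,0,0,0,0.002,0,0,0,0,0,0.002,0,0,0,0,0,0.002,0,0,0,0,0], "claw": 0.4}}

```text
t: 21.92
ee_pos: [0.4633, -0.1666, 0.2586]
ee_rot: [1.332, 1.122, -1.33]
wrist_force: [-0.2, -0.5, -0.6]
opening: 0.396
```

>>> {"fn": "drive_tool", "kwargs": {"moves": [-0.03,0,0,0,0,0,-0.1,0,0,0,0,0,-0.2,0,0,0,0,0,-0.35,0,0,0,0,0,-0.45,0,0,0,0,0,-0.5,0,0,0,0,0,-0.5,0,0,0,0,0]}}

```text
t: 22.5
ee_pos: [0.4629, -0.1664, 0.4133]
ee_rot: [1.333, 1.117, -1.326]
wrist_force: [0.2, -0.5, 0.8]
opening: 0.402
```

Run:
```python
from h import *
import pickle
show()
f=grab('wrist'); save(f,'w18.png'); pickle.dump(f,open('w18.pkl','wb')); g=grab('scene'); save(g,'s18.png',(255,210,395,350),5)
for y in (160,180,200): pass
```

```text
t 22.5 pos [ 0.4629 -0.1664  0.4133] x [ 0.0084 -0.0038 -1.    ] jawyaw -1.7384 q [-0.397 -0.295  1.812 -0.     1.615  1.341] F [ 0.21 -0.46  0.83] T [-0.    0.15  0.02] op 0.402
```

View pics/w18.png

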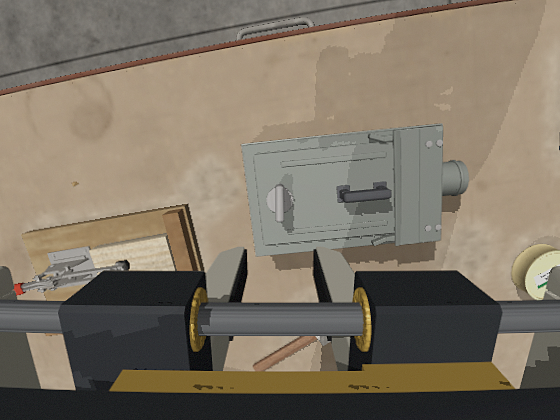

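View pics/s18.png

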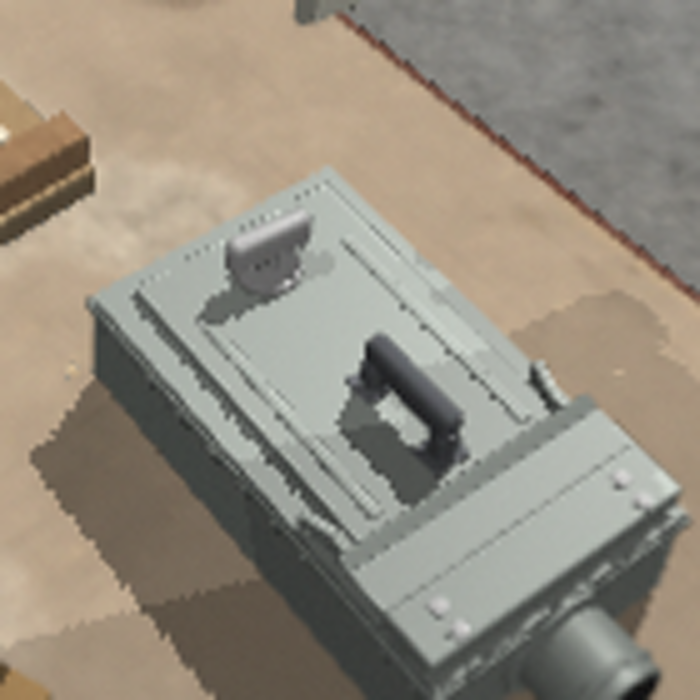

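Wing at (279,203) stands across the cover and low. I'll check its height and angle before handing in.

Run:
```python
from h import *
import pickle
f=pickle.load(open('w18.pkl','rb')); save(f,'w18c.png',(235,120,405,260),4.6)
for u,v in [(279,190),(279,196),(279,203),(279,210),(250,160),(252,245),(300,200)]: print(u,v,pd(f,u,v).round(4))
```

```text
279 190 [ 0.4814 -0.1715  0.0866]
279 196 [ 0.4755 -0.1705  0.0868]
279 203 [ 0.4686 -0.1693  0.0868]
279 210 [ 0.4617 -0.1682  0.0877]
250 160 [ 0.5128 -0.1456  0.0543]
252 245 [ 0.4001 -0.1216 -0.0006]
300 200 [ 0.4625 -0.1912  0.0605]
```

View pics/w18c.png

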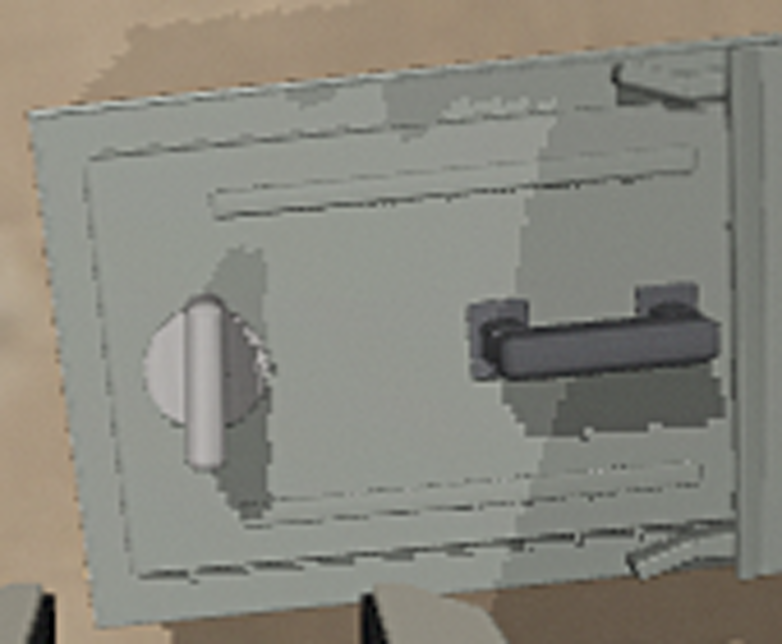

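```bash
python3 -c "
from h import *
print(bot.hand_in()); show()"
```

```text
the job is handed in; nothing more can be done
None
the job is handed in; nothing more can be done
```

The cover is back on the filter box and locked, and I handed the job in at about 22.5 s with the gripper well clear.

**What I did**
- **Sliding:** I carried the cover by its bridge pull and laid it on the deck 38 mm short of home. I then slid it under the lip until it met the stop, at about 15 N.
- **Finding the slot:** I gripped the wing and turned it to about 0.18 rad clockwise, the slot angle I had read through the hole before covering it. I pressed down and felt only the spring's rising force, with no step at 5.5 mm, so the pin went straight through.
- **Locking:** I pressed to about 16 mm, turned 1.50 rad clockwise and let the stud up.

**Last checks**
- **Catch:** on letting up about 4 mm, an upward pull met about 10 N of resistance, which means the notch is holding.
- **After release:** the wing top stayed at z = 87 mm, against 99 mm sprung up. That is 12 mm down, matching the notch, and the wing still stands across the cover.
- **Cover position:** the strip of deck beyond the cover's rear edge stayed the same after the turn.

**What disagreed**
- That strip measured 11 to 12 mm, where 10 mm is nominal. I put this down to camera calibration.
- The gripper drifted 2 to 3 mm while turning, with side forces up to about 12 N. I eased these off as I went, and the pictures showed no shift of the cover.

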